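# Pull the snug red cap off a bioreactor port

## Robot

A 6-joint arm with a two-finger parallel gripper is mounted at the origin on the work surface. World frame = base frame: x ahead of the robot, y to its left, z up, the work surface at z = 0. Lengths are in m, angles in rad, forces in N, time in s.
With the tool pointing down it reaches from about 0.35 to 0.875 m from the base axis. Payload 4.2 kg.
Tool frame: the origin (TCP) lies at the very end of the fingers, on their centre line; the grasp point (between the pads) lies 19 mm behind it; y points along the fingers, x is the direction in which the jaws open and shut, and the axes are right-handed (so a half turn about y gives the same grasp; the last joint's range is limited). The gripper opens to 87 mm and grips with 3 to 60 N. Pads are 19 mm wide; open, the fingers measure 117 mm over their backs; the gripper's body (75 mm by 190 mm) begins 51 mm behind the grasp point.
Start: joints at [-1.054, 0.385, 0.008, 0, -1.194, -0.259], TCP at [0.159, -0.604, 0.198] pointing down, gripper open.
Joint ranges: [-3.14, 3.14], [-1.21, 2.06], [-1.07, 1.41], [-3.16, 2.05], [-2.99, -0.16], [-3.1, 3.1]. Speed limits (rad/s): [2.79, 2.79, 3.14, 3.14, 3.14, 3.14].

## Interface

Orientations are given as a rotation vector (axis times angle).
In Python, from workcell import monitor, camera, order gives the robot as it stands.
- The arm moves only by the tool arm_command, never from a script. Its argument "rows" is a list of rows, each a list of 2 entries, a list of its own where there are three numbers: the shift along the tool's x, y, z in mm, then the turn about the tool's y in rad. In form: [[[tx, ty, tz], twist], ...]. A call has 1 to 5 rows; each row shifts and turns the commanded pose from where the row before left it, along the tool's axes as they then stand; what a row does not reach is not made up. A row lasts 1/12 s, in which the tool goes at most 41.7 mm and 7.16 degrees, less where a joint would pass 70% of its speed; a pose out of reach is approached as far as the arm can. A call is refused whole if a number of a shift passes 41.7 or a number of a turn 0.125, either way. A call with a gripper value outside its range is refused whole. "claw" is the opening, from 0 (shut) to 1 (fully open), set as the call begins (left out, the last holds). The fingers move at their own pace and stop on an object; the grip force is fixed at half the most. Time passes only in rows, so rows that do not move let the fingers close. It gives the time, the measured TCP pose, the force and the opening at its end, in the units of the state.
- monitor.observe(): the state, without advancing time (a new reading comes with each control period).
- camera(name): name is "scene" or "top"; returns a dict with "color" (400x640x3 uint8, red, green, blue), "range_z" (400x640 float32, m along the optical axis (not along the pixel's ray), 0 where there is no reading), "fx", "fy", "cx", "cy" (pixels), "rvec" (rotation vector, rad) and "tvec" (3), from world to camera coordinates, as OpenCV has them. Camera axes: x right, y down, z forward; pixel columns grow to the right and rows downward; lengths in m; the calibration is good to about 2 mm. A picture is of the moment at which its call begins.
- order.job_done(): hands the job in, once; it reports no verdict.
The state is a dict: "clock": time; "qpos": joint angles; "joint_vel": joint speeds; "joint_efforts": joint torques, N m; "ee_pos": TCP position; "tcp_rot": TCP orientation; "contact_force": force on the tool from outside, world axes, zero at the start; "wrist_torque": the same for the moment, N m; "grip_width": finger opening in m.
Only numpy, scipy, OpenCV 4.12 (cv2) and the standard library are available. Lean on these libraries where they do the work, as an engineer would, in place of code of your own. Each camera call takes 0.05 s, during which the arm holds its last target.

## Task

Take the orange-handled puller, slide its fork in under the rim of the red cap until you feel it come up gently against the springy blue stop behind, then pull straight up with the puller until the cap pops off its port. Keeping the cap upright, stand the puller upright in the white tray, with the cap right way up in the tray too (it may stay on the fork), and let go. Do not touch the red cap with the fingers, do not push hard on the stop or the station, and leave the green cap, the beaker and the flask alone.

Things in the scene. Friction and masses are not known exactly. Their poses are not given: they have to be found in the camera images.
- puller_grip (a point): Centre of the puller's orange handle, 74 mm above the underside of its fork. Handle 24 mm wide (own y), 30 mm long (own x), reaching from 52 to 94 mm above that underside: grip it across y from above. The puller (120 to 200 g) is a C-shaped hook that stands on its fork, handle on top; a spine joins them, its inner face 33 mm behind the handle's axis (-x). Free height inside the C 41 mm
- puller: The same puller: origin on the fork's underside, straight below the handle's axis; x along the tines towards their tips, z up. Flat steel fork, 5 mm thick, 40 mm wide: two straight tines with tips 30 mm ahead of the origin, the slot between them 22 mm wide, ending 20 mm behind the origin
- red_cap: Red cap, 20 g, snug on one of the station's two steel port necks. A straight upward pull of 10 to 20 N shifts it; free after some 20 mm. Origin: centre of its rim's underside. Rim 40 mm across, 3 mm thick; body above it 28 mm across; 23 mm high in all. Between rim and deck is an 11 mm gap with only the neck, 16 mm across, in it. Starts upright, x axis parallel to the station's
- green_cap: The same cap in green, on the other port. Leave it alone
- station: White station with grey deck 150 (x) by 230 (y) mm, fixed on the bench. Origin at the centre of its underside, deck top 90 mm higher. Its x points from the ports to the stop bar, away from the robot: the fork goes in along +x. Two ports, 25 mm to -x of the origin and 42 mm to either side (y); the red cap may be on either
- stop_bar: Bar fixed on the deck, 26 mm high; origin 50 mm to +x of the station's. Behind each port it carries a blue stop pad, 46 mm wide, 2 to 12 mm above the deck, that the tine tips meet. Its face is 22 to 36 mm beyond the port's centre, set anew each time, not measured: feel for it. Sprung, 6 N per mm, giving up to 6 mm: lean on it with 3 to 5 N for half a second; 8 N is too much
- tray: White tray, fixed on the bench, 180 (x) by 140 (y) mm outside, walls 4 mm thick and 18 mm high; origin at the centre of its underside, inner floor 4 mm above the bench. Empty; it lies left or right, and the puller stands on the other side
- beaker: Glass beaker, 70 mm in diameter, 85 mm high, bystander; origin under its base
- flask: Amber conical flask, 72 mm in diameter, 100 mm high, bystander; origin under its base
Mind the look-alikes: they are no part of the job. There is more than one size of the red_cap; the job needs the smaller.

How it is judged:
On the way, in this order (a step that is already met when the one before it is completed fails the run):
1. the puller's fork is under the red cap's rim and bears on the stop with more than 2 N (contact force between puller and stop_bar above 2 N and horizontal distance between puller and red_cap below 0.014 m and z of puller_grip in the frame of red_cap between 0.06 and 0.074 m), for 0.2 s.
2. the red cap is off its port, carried on the puller (z of red_cap in the frame of station above 0.126 m and contact force between puller and red_cap above 0.03 N), for 0.2 s.
At the end, for the whole second after the job is handed in: The puller stands upright (within 7 degrees) on the floor of the tray, the red cap lies right way up (within 23 degrees) in the tray, on the fork or on the floor (its rim less than 20 mm above the tray's underside), both at rest and released (x of puller in the frame of tray between -0.09 and 0.09 m and y of puller in the frame of tray between -0.07 and 0.07 m and z of puller in the frame of tray below 0.009 m and angle between puller's own z axis and vertical below 0.12 rad and x of red_cap in the frame of tray between -0.09 and 0.09 m and y of red_cap in the frame of tray between -0.07 and 0.07 m and z of red_cap in the frame of tray below 0.02 m and angle between red_cap's own z axis and vertical below 0.4 rad and linear speed of each of puller, red_cap below 0.02 m/s); the robot touches nothing.
It fails at once if the puller presses on the stop with more than 8 N or on the station with more than 25 N (contact force between puller and stop_bar above 8 N or contact force between puller and station above 25 N).
It fails at once if the fingers touch the red cap (contact force between the fingers and red_cap above 0.5 N).
It fails at once if the red cap is tipped over (45 degrees) (angle between red_cap's own z axis and vertical above 0.785 rad).
It fails at once if the green cap is shifted by more than 4 mm (distance of green_cap from where it was at the start of the episode above 0.004 m).
It fails at once if the beaker or the flask is moved by more than 20 mm (distance of any of beaker, flask from where it was at the start of the episode above 0.02 m).
It also fails if it takes over 70 s, if anything falls off the work surface, if the arm or the gripper's body presses on something with over 40 N, if the wrist force passes 120 N, or if a joint passes its speed limit or range.

## Working session

There is one attempt and no reset: what is moved stays moved. The work goes in short steps, Python scripts to look and compute and a tool call to move; the robot and the scene stay as the last step left them, time stands still between calls to the robot, and variables do not carry over. Pictures are saved under pics/ and viewed, and the job is handed in when it is done.

Besides the shell and the picture viewer there is one more tool, called after "Call:" as a command line: name --argument value ..., lists and objects as JSON in quotes. arm_command: Moves the arm, as the interface text tells. Its arguments: {"type":"object","properties":{"rows":{"type":"array","items":{"type":"array"}},"claw":{"type":"number"}},"required":["rows"]}

```bash
mkdir -p pics; ls; python3 - <<'E'
from workcell import monitor, camera, order
import cv2,numpy as np
print(monitor.observe())
for n in ("scene","top"):
    c=camera(n); cv2.imwrite(f"pics/{n}0.png",c["color"][:,:,::-1]); np.savez(f"{n}0.npz",**c)
    print(n,c["fx"],c["fy"],c["cx"],c["cy"],c["rvec"],c["tvec"])
E
```

```text
pics
{'clock': 0.0, 'qpos': array([-1.05437496e+00,  3.85546554e-01,  6.61475807e-03, -5.43761579e-04,
       -1.19399041e+00, -2.58630018e-01]), 'joint_vel': array([-1.38032283e-03,  1.61866450e-04, -1.00679732e-03, -1.05519995e-03,
       -5.72395974e-04, -4.34844922e-05]), 'joint_efforts': array([-3.28072792e-04, -3.90661061e+01,  1.87402904e+01,  4.21990603e+00,
        1.10300398e-02, -1.86458001e-04]), 'ee_pos': array([ 0.15921616, -0.60369208,  0.19725473]), 'tcp_rot': array([-1.07429801, -1.39712237,  1.3948495 ]), 'contact_force': array([0.11400508, 0.1364482 , 0.74379424]), 'wrist_torque': array([-0.00112269, -0.03631735, -0.03256344]), 'grip_width': 0.08688761435157975}
scene 366.52519763851484 366.52519763851484 320.25427021742456 205.2801849620056 [ 2.31540985  0.56601382 -0.23959025] [-0.48192818 -0.11896968  1.1694714 ]
top 513.3343404573523 513.3343404573523 317.83085201166836 199.67899516375908 [ 2.19326302 -2.16540351  0.13525563] [-0.01788773  0.57534624  1.30597861]
```

View pics/scene0.png

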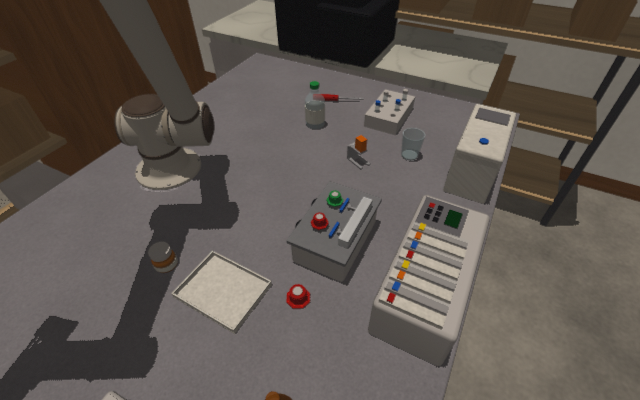

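View pics/top0.png

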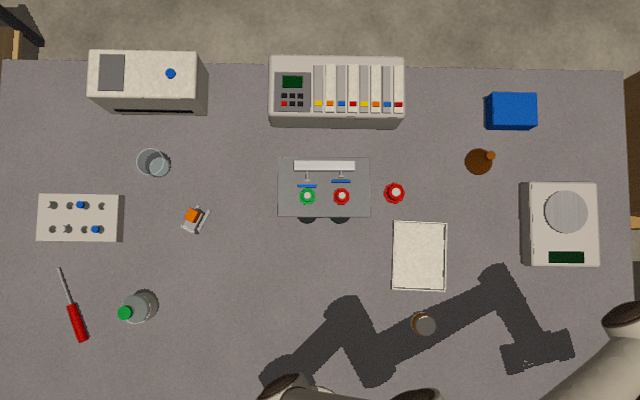

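```bash
cat > h.py <<'E'
import numpy as np,cv2
from workcell import monitor,camera,order
def R(c): return cv2.Rodrigues(np.array(c["rvec"],float))[0]
def pt(c,u,v,z=None):
    "pixel->world by depth"
    if z is None: z=c["range_z"][int(round(v)),int(round(u))]
    p=np.array([(u-c["cx"])/c["fx"]*z,(v-c["cy"])/c["fy"]*z,z]); return R(c).T@(p-np.array(c["tvec"]))
def onz(c,u,v,h):
    "pixel->world on plane z=h"
    r=R(c).T; o=-r@np.array(c["tvec"]); d=r@np.array([(u-c["cx"])/c["fx"],(v-c["cy"])/c["fy"],1]); return o+d*(h-o[2])/d[2]
def proj(c,P):
    return cv2.projectPoints(np.atleast_2d(np.array(P,float)),np.array(c["rvec"],float),np.array(c["tvec"],float),np.array([[c["fx"],0,c["cx"]],[0,c["fy"],c["cy"]],[0,0,1.]]),None)[0][:,0]
def crop(c,name,u0,v0,w,h,k):
    im=c["color"][v0:v0+h,u0:u0+w,::-1]; cv2.imwrite("pics/"+name,cv2.resize(im,None,fx=k,fy=k,interpolation=cv2.INTER_CUBIC))
def cloud(c):
    v,u=np.mgrid[0:400,0:640]; z=c["range_z"]
    p=np.stack([(u-c["cx"])/c["fx"]*z,(v-c["cy"])/c["fy"]*z,z],-1)-np.array(c["tvec"]); return p@R(c)
E
python3 - <<'E'
from h import *
t=dict(np.load("top0.npz")); s=dict(np.load("scene0.npz"))
crop(t,"t_st.png",270,145,145,80,5.5)
crop(t,"t_pu.png",165,190,60,50,10)
crop(t,"t_tr.png",380,210,80,90,6)
crop(s,"s_st.png",280,170,110,110,5)
crop(s,"s_pu.png",330,120,60,60,10)
P=cloud(t)
for u,v in [(307,196),(342,196),(394,193),(325,166),(290,205),(192,214),(419,256),(500,370),(330,70)]: print(u,v,P[v,u].round(4))
for n,c in (("t",t),("s",s)):
    print(n,proj(c,[[0.5,0,0],[.6,0,0],[.5,.2,0]]))
E
```

```text
307 196 [0.5746 0.0178 0.1224]
342 196 [ 0.5753 -0.0667  0.1268]
394 193 [ 0.5956 -0.2091  0.0318]
325 166 [ 0.6499 -0.0253  0.1157]
290 205 [0.5551 0.0596 0.0898]
192 214 [0.5292 0.2992 0.0948]
419 256 [ 0.4328 -0.278   0.0102]
500 370 [ 0.1407 -0.4898 -0.0029]
330 70 [ 0.8825 -0.0341  0.1439]
t [[313.26298421 229.18071593]
 [313.73357927 191.61087963]
 [237.3743196  228.2210347 ]]
s [[306.03238705 221.73132502]
 [338.93316659 234.65349217]
 [337.72110111 178.52022574]]
```

View pics/t_st.png

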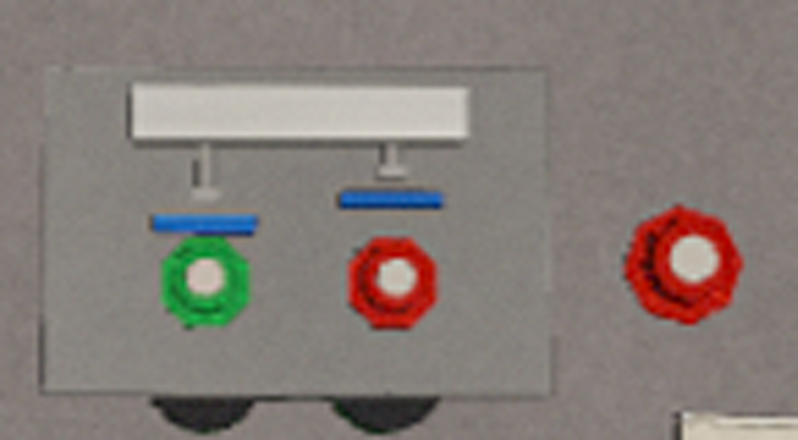

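View pics/t_pu.png

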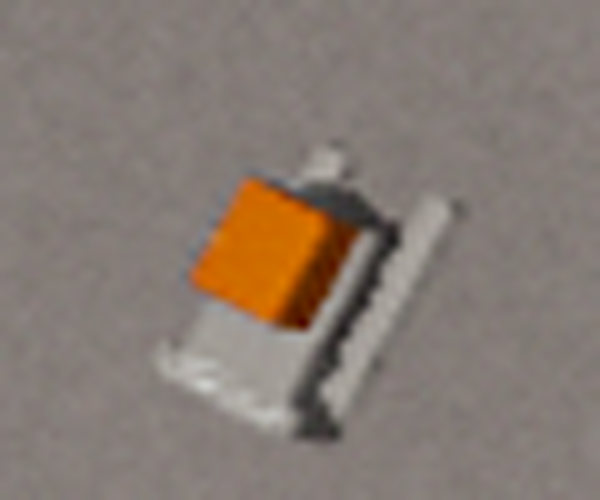

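View pics/t_tr.png

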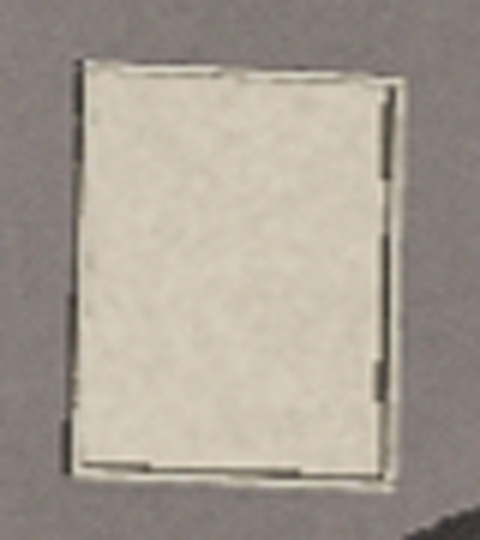

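View pics/s_st.png

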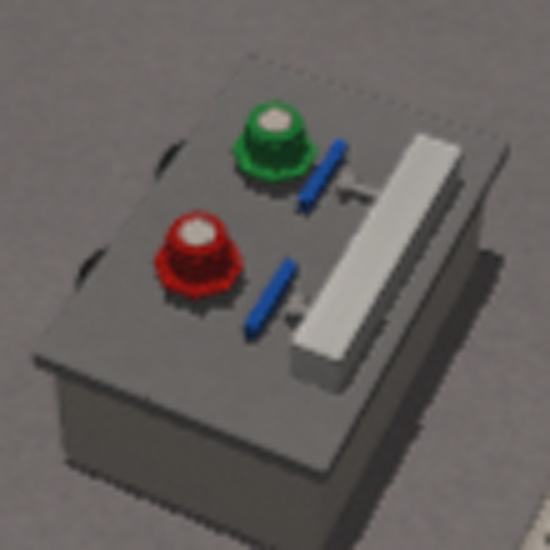

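View pics/s_pu.png

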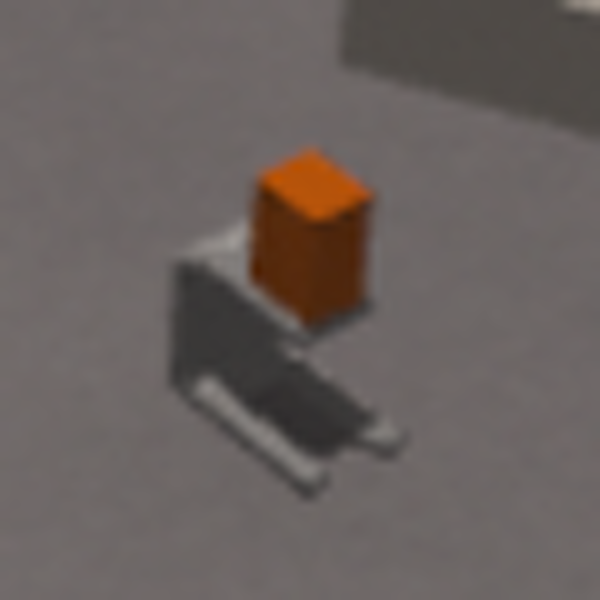

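```bash
cat > est.py <<'E'
from h import *
from scipy.optimize import least_squares
t=dict(np.load("top0.npz")); s=dict(np.load("scene0.npz"))
def g(k,u0,v0,L): return [((U+.5)/k-.5+u0,(V+.5)/k-.5+v0) for U,V in L]
def rect(lx,ly,z): return np.array([[lx,ly,z],[lx,-ly,z],[-lx,-ly,z],[-lx,ly,z]])
def place(M,p):
    c,si=np.cos(p[2]),np.sin(p[2]); return M@np.array([[c,si,0],[-si,c,0],[0,0,1]])+[p[0],p[1],0]
def fit(obs,p0):
    f=lambda p:np.concatenate([(proj(c,place(M,p))-np.array(px)).ravel()/ (1) for c,M,px in obs])
    r=least_squares(f,p0); print(r.x.round(4),"deg",np.degrees(r.x[2]).round(2)); print((r.fun.reshape(-1,2)).round(1).tolist()); return r.x
dk=rect(.075,.115,.09)
dt=g(5.5,270,145,[(43,68),(548,68),(551,396),(40,394)])
ds=g(5,280,170,[(508,148),(325,473),(37,358),(250,57)])
print("deck");fit([(t,dk,dt)],[.59,-.02,0]);fit([(s,dk,ds)],[.59,-.02,0]);st=fit([(t,dk,dt),(s,dk,ds)],[.59,-.02,0])
ht=rect(.015,.012,.094)
pt_=g(10,165,190,[(250,178),(330,222),(283,325),(192,275)])
ps=g(10,330,120,[(373,190),(320,222),(258,185),(312,150)])
print("handle");fit([(t,ht,pt_)],[.53,.3,-.5]);fit([(s,ht,ps)],[.53,.3,-.5]);
tr=rect(.09,.07,.018)
tt=g(6,380,210,[(83,60),(405,77),(394,490),(70,474)])
print("tray");fit([(t,tr,tt)],[.43,-.28,0])
# caps: top centres (z .09+.011+.023=.124)
for U,V in [(206,277),(397,278)]:
    u,v=g(5.5,270,145,[(U,V)])[0]; print("captop",onz(t,u,v,.124))
for U,V in [(204,282),(393,284)]:
    u,v=g(5.5,270,145,[(U,V)])[0]; print("caprim",onz(t,u,v,.104))
u,v=g(5,280,170,[(197,232)])[0]; print("red scene",onz(s,u,v,.124))
for U,V in [(152,233),(257,234),(339,207),(443,207)]:
    u,v=g(5.5,270,145,[(U,V)])[0]; print("pad front bottom",onz(t,u,v,.093))
E
python3 est.py
```

```text
deck
[ 0.6025 -0.0228  0.0119] deg 0.68
[[-0.0, -0.3], [-0.1, 0.0], [0.0, 0.0], [0.1, 0.3]]
[ 0.6024 -0.0251  0.0133] deg 0.76
[[0.8, -0.9], [0.6, 0.8], [-1.2, -0.4], [-0.2, -0.1]]
[ 0.6024 -0.0237  0.0125] deg 0.71
[[0.4, -0.2], [0.3, 0.1], [0.4, 0.1], [0.5, 0.4], [1.0, -1.2], [0.8, 0.3], [-1.0, -0.9], [0.0, -0.5]]
handle
[ 0.5279  0.3019 -0.4636] deg -26.56
[[0.0, -0.5], [0.6, -0.4], [-0.6, 0.2], [-0.1, 0.7]]
[ 0.527   0.302  -0.3957] deg -22.67
[[0.6, 0.4], [0.2, 0.2], [-0.5, -0.6], [-0.2, -0.0]]
tray
[ 0.4349 -0.277  -0.0385] deg -2.2
[[0.3, -0.2], [-0.3, -0.3], [-0.1, 0.2], [0.1, 0.2]]
captop [0.57696222 0.01770862 0.124     ]
captop [ 0.57770915 -0.06635732  0.124     ]
caprim [0.57693307 0.01856654 0.104     ]
caprim [ 0.577226   -0.06595148  0.104     ]
red scene [ 0.57574051 -0.06485349  0.124     ]
pad front bottom [0.60004502 0.04233148 0.093     ]
pad front bottom [ 0.60027756 -0.00504882  0.093     ]
pad front bottom [ 0.61311996 -0.04199053  0.093     ]
pad front bottom [ 0.61381363 -0.08910036  0.093     ]
```

```bash
cat > go.py <<'E'
from h import *
import sys
from scipy.spatial.transform import Rotation as Ro
def go(x,y,z,yaw=None,quiet=False):
    o=monitor.observe(); r=Ro.from_rotvec(o["tcp_rot"]).as_matrix(); p=np.array(o["ee_pos"])
    d=r.T@(np.array([x,y,z])-p)*1000
    jy=np.arctan2(r[1,0],r[0,0])
    print("t",round(o["clock"],2),"tcp",p.round(4),"F",np.round(o["contact_force"],2),"w",round(o["grip_width"],4),"j1,j6",np.round(np.array(o["qpos"])[[0,5]],2))
    print("toolx",r[:,0].round(4),"tooly",r[:,1].round(4))
    print("shift mm (at present axes)",d.round(1))
    if yaw is not None:
        e=(yaw-jy+np.pi/2)%np.pi-np.pi/2   # jaw line mod pi ; world +z rotation
        print("jaw yaw",jy.round(4),"world turn",e.round(4),"twist about tool y",(np.sign(r[2,1])*e).round(4))
        q=Ro.from_euler("z",e).as_matrix()@r; print("shift mm after turning",(q.T@(np.array([x,y,z])-p)*1000).round(1))
if __name__=="__main__": go(*map(float,sys.argv[1:]))
E
python3 go.py .4 -.35 .33 1.107; python3 go.py .528 .302 .3 1.107
```

```text
t 0.1 tcp [ 0.1592 -0.6038  0.1974] F [0.22 0.09 0.37] w 0.0873 j1,j6 [-1.05 -0.26]
toolx [-0.2548  0.967   0.0019] tooly [-6.0e-04  1.8e-03 -1.0e+00]
shift mm (at present axes) [ 184.3 -132.3 -297.5]
jaw yaw 1.8284 world turn -0.7214 twist about tool y 0.7214
shift mm after turning [ 335.  -132.  -101.8]
t 0.1 tcp [ 0.1592 -0.6038  0.1974] F [0.22 0.09 0.37] w 0.0873 j1,j6 [-1.05 -0.26]
toolx [-0.2548  0.967   0.0019] tooly [-6.0e-04  1.8e-03 -1.0e+00]
shift mm (at present axes) [ 782.1 -101.2 -587.4]
jaw yaw 1.8284 world turn -0.7214 twist about tool y 0.7214
shift mm after turning [ 975.3 -100.7   75.4]
```

Call:
arm_command --rows '[[[18, -20, -29], 0], [[18, -20, -29], 0], [[18, -20, -29], 0], [[18, -20, -29], 0], [[18, -20, -29], 0]]' --claw 1

```text
clock: 0.52
ee_pos: [0.2772, -0.4788, 0.2988]
tcp_rot: [-1.075, -1.396, 1.396]
contact_force: [0.9, -0.4, -0.1]
grip_width: 0.0871
```

Call:
arm_command --rows '[[[20, 0, -30], 0], [[20, 0, -30], 0], [[20, 0, -30], 0], [[20, 0, -30], 0], [[20, 0, -30], 0]]'

```text
clock: 0.93
ee_pos: [0.3968, -0.3437, 0.2981]
tcp_rot: [-1.075, -1.397, 1.396]
contact_force: [1.1, 0.1, -0.6]
grip_width: 0.0871
```

Call:
arm_command --rows '[[[0, 0, 0], 0.12], [[0, 0, 0], 0.12], [[0, 0, 0], 0.12], [[0, 0, 0], 0.12], [[0, 0, 0], 0.12]]'

```text
clock: 1.35
ee_pos: [0.3961, -0.345, 0.2978]
tcp_rot: [-1.353, -0.949, 0.949]
contact_force: [-0.3, 0.0, -0.0]
grip_width: 0.0867
```

```bash
python3 go.py .528 .302 .2 1.107
```

```text
t 1.35 tcp [ 0.3961 -0.345   0.2978] F [-0.35  0.01 -0.02] w 0.0867 j1,j6 [-0.41 -1.51]
toolx [3.408e-01 9.401e-01 3.000e-04] tooly [-9.e-04  7.e-04 -1.e+00]
shift mm (at present axes) [653.2  98.1  96.3]
jaw yaw 1.2231 world turn -0.1161 twist about tool y 0.1161
shift mm after turning [637.6  98.2 171.3]
```

Call:
arm_command --rows '[[[0, 0, 0], 0.116], [[36, 0, 9], 0], [[38, 0, 10.2], 0], [[38, 0, 10.2], 0], [[38, 0, 10.2], 0]]'

```text
clock: 1.77
ee_pos: [0.4266, -0.1919, 0.2979]
tcp_rot: [-1.391, -0.864, 0.865]
contact_force: [1.5, 1.1, 0.1]
grip_width: 0.0867
```

Call:
arm_command --rows '[[[38, 0, 10.2], 0], [[38, 0, 10.2], 0], [[38, 0, 10.2], 0], [[38, 0, 10.2], 0], [[38, 0, 10.2], 0]]'

```text
clock: 2.18
ee_pos: [0.4649, 0.0016, 0.2983]
tcp_rot: [-1.391, -0.866, 0.866]
contact_force: [-0.3, -1.1, 0.8]
grip_width: 0.0872
```

Call:
arm_command --rows '[[[38, 0, 10.2], 0], [[38, 0, 10.2], 0], [[38, 0, 10.2], 0], [[38, 0, 10.2], 0], [[38, 0, 10.2], 0]]'

```text
clock: 2.6
ee_pos: [0.5032, 0.1945, 0.2981]
tcp_rot: [-1.391, -0.865, 0.866]
contact_force: [1.4, -0.8, -0.5]
grip_width: 0.0874
```

Call:
arm_command --rows '[[[38, 0, 10], 0], [[20, 0, 6], 0], [[0, 20, 0], 0], [[0, 30, 0], 0], [[0, 0, 0], 0]]'

```text
clock: 3.02
ee_pos: [0.5114, 0.2506, 0.2417]
tcp_rot: [-1.391, -0.855, 0.876]
contact_force: [-0.6, 0.0, -1.7]
grip_width: 0.087
```

```bash
python3 go.py .528 .302 .2 1.107; python3 - <<'E'
from h import *
for n in ("scene","top"):
    c=camera(n); np.savez(f"{n}1.npz",**c)
    crop(c,f"{n}1.png",*((300,60,120,110) if n=="scene" else (140,150,110,110)),5)
E
```

```text
t 3.02 tcp [0.5114 0.2506 0.2417] F [-0.6   0.04 -1.7 ] w 0.087 j1,j6 [ 0.74 -2.77]
toolx [ 0.4423  0.8968 -0.0107] tooly [-0.0116 -0.0062 -0.9999]
shift mm (at present axes) [53.9 41.1  7.5]
jaw yaw 1.1126 world turn -0.0056 twist about tool y 0.0056
shift mm after turning [53.9 41.1  7.8]
```

View pics/scene1.png

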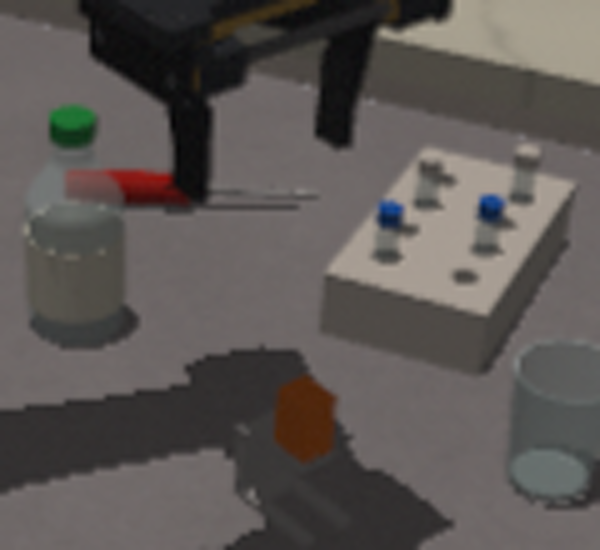

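View pics/top1.png

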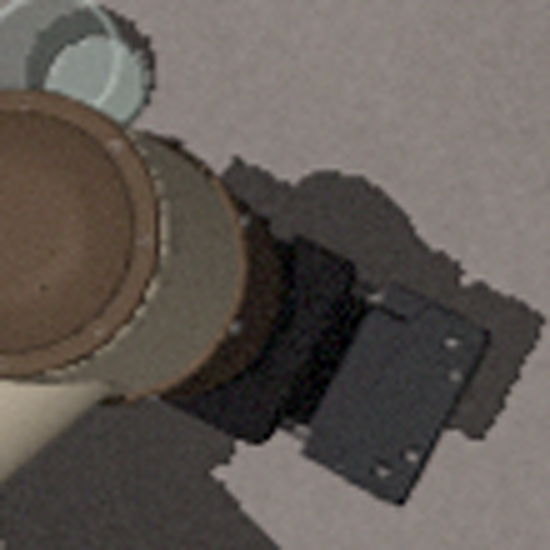

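```bash
python3 - <<'E'
from h import *
o=monitor.observe(); print(o["clock"],o["qpos"].round(3),o["joint_vel"].round(3),o["ee_pos"].round(4),o["tcp_rot"].round(3))
c=camera("scene"); cv2.imwrite("pics/s2.png",c["color"][:,:,::-1])
E
```

```text
3.1167 [ 7.370e-01  2.660e-01 -4.000e-02  1.000e-03 -1.267e+00 -2.766e+00] [-0.008 -0.031  0.058  0.018  0.004 -0.001] [0.5146 0.2511 0.2477] [-1.393 -0.863  0.868]
```

View pics/s2.png

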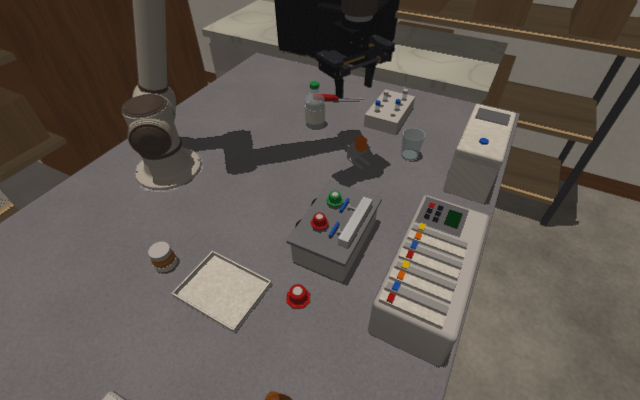

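```bash
cat >> est.py <<'E'
print("full puller")
M=np.array([[.03,.02,.005],[.03,-.02,.005]])
tipt=g(10,165,190,[(322,150),(452,203)])
tips=g(10,330,120,[(402,432),(318,482)])
for o in ([(t,ht,pt_),(t,M,tipt)],[(s,ht,ps),(s,M,tips)],[(t,ht,pt_),(t,M,tipt),(s,ht,ps),(s,M,tips)]): p=fit(o,[.53,.3,-.45])
def ov(c,u0,v0,w,h,k,name):
    im=cv2.resize(c["color"][v0:v0+h,u0:u0+w,::-1],None,fx=k,fy=k,interpolation=cv2.INTER_CUBIC)
    for A in (ht,rect(.015,.012,.052),np.array([[.03,.02,.005],[.03,.011,.005],[-.02,.011,.005],[-.02,-.011,.005],[.03,-.011,.005],[.03,-.02,.005],[-.033,-.02,.005],[-.033,.02,.005]])):
        q=((proj(c,place(A,p))-[u0,v0]+.5)*k).astype(int); cv2.polylines(im,[q],True,(0,255,0),1)
    cv2.imwrite("pics/"+name,im)
ov(t,165,190,60,50,10,"ovt.png"); ov(s,330,120,60,60,10,"ovs.png")
E
python3 est.py | sed -n '/full/,$p'; python3 -c "
import cv2,numpy as np
a=cv2.imread('pics/ovt.png');b=cv2.imread('pics/ovs.png')[50:550,100:550];cv2.imwrite('pics/ov.png',np.hstack([a[:,100:500],b[:,:400]]))"
```

```text
full puller
[ 0.5275  0.3022 -0.4291] deg -24.59
[[-0.4, -0.2], [0.4, -0.5], [-0.4, 0.3], [-0.1, 1.1], [-0.1, -0.9], [0.6, 0.3]]
[ 0.5265  0.3025 -0.3806] deg -21.81
[[0.5, 0.2], [0.2, 0.1], [-0.6, -0.7], [-0.4, -0.2], [0.4, 0.1], [-0.1, 0.4]]
[ 0.5272  0.3022 -0.4138] deg -23.71
[[-0.5, -0.1], [0.4, -0.5], [-0.3, 0.4], [-0.0, 1.3], [-0.3, -0.8], [0.5, 0.2], [0.7, 0.4], [0.2, 0.2], [-0.4, -0.7], [-0.0, -0.1], [0.5, 0.5], [-0.3, 0.6]]
```

View pics/ov.png

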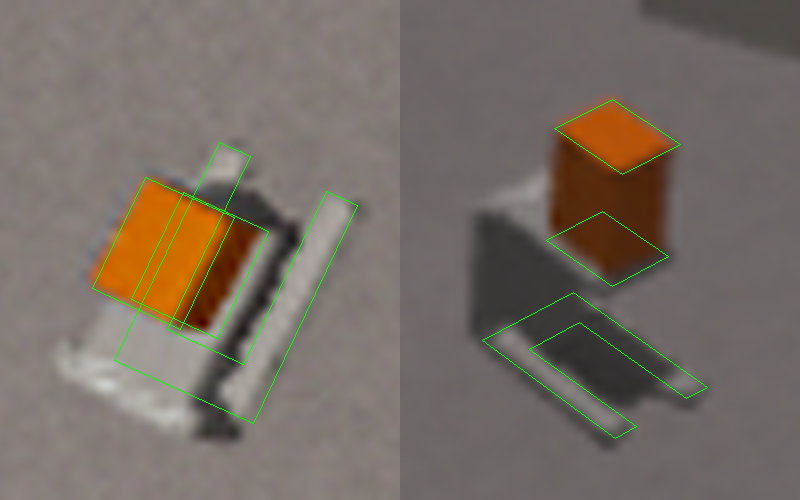

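```bash
python3 go.py .5275 .302 .15 1.143
```

```text
t 3.17 tcp [0.5155 0.2515 0.2493] F [ 0.27 -0.35  0.21] w 0.0871 j1,j6 [ 0.74 -2.77]
toolx [4.423e-01 8.969e-01 2.000e-04] tooly [ 1.1e-03 -4.0e-04 -1.0e+00]
shift mm (at present axes) [50.5 99.3 11.7]
jaw yaw 1.1126 world turn 0.0304 twist about tool y -0.0304
shift mm after turning [50.9 99.3 10.1]
```

Call:
arm_command --rows '[[[0, 0, 0], -0.03], [[17, 0, 3.4], 0], [[17, 0, 3.4], 0], [[17, 0, 3.4], 0], [[0, 0, 0], 0]]'

```text
clock: 3.58
ee_pos: [0.5284, 0.3047, 0.2503]
tcp_rot: [-1.381, -0.893, 0.885]
contact_force: [-0.4, -1.2, -0.7]
grip_width: 0.087
```

```bash
python3 go.py .5275 .302 .15 1.143
```

```text
t 3.58 tcp [0.5284 0.3047 0.2503] F [-0.41 -1.17 -0.7 ] w 0.087 j1,j6 [ 0.79 -2.79]
toolx [0.4143 0.9101 0.0041] tooly [ 0.0037  0.0028 -1.    ]
shift mm (at present axes) [-3.300e+00  1.003e+02 -1.000e-01]
jaw yaw 1.1436 world turn -0.0006 twist about tool y 0.0006
shift mm after turning [-3.300e+00  1.003e+02 -1.000e-01]
```

Call:
arm_command --rows '[[[0, 33, 0], 0], [[0, 33, 0], 0], [[0, 33, 0], 0], [[0, 31, 0], 0], [[0, 0, 0], 0]]'

```text
clock: 4.0
ee_pos: [0.5239, 0.2995, 0.1134]
tcp_rot: [-1.383, -0.878, 0.896]
contact_force: [-1.0, -0.2, -1.5]
grip_width: 0.0867
```

```bash
python3 - <<'E'
from h import *
for n in ("scene","top"):
    c=camera(n); np.savez(f"{n}3.npz",**c)
    crop(c,f"{n}3.png",*((310,100,80,80) if n=="scene" else (150,160,100,90)),6)
E
python3 go.py .5275 .302 .057 1.143
```

```text
t 4.1 tcp [0.5277 0.3021 0.1197] F [-0.39  1.38  0.01] w 0.0873 j1,j6 [ 0.79 -2.79]
toolx [4.151e-01 9.098e-01 3.000e-04] tooly [ 1.3e-03 -3.0e-04 -1.0e+00]
shift mm (at present axes) [-0.2 62.7  0.2]
jaw yaw 1.1428 world turn 0.0002 twist about tool y -0.0002
shift mm after turning [-0.2 62.7  0.2]
```

View pics/scene3.png

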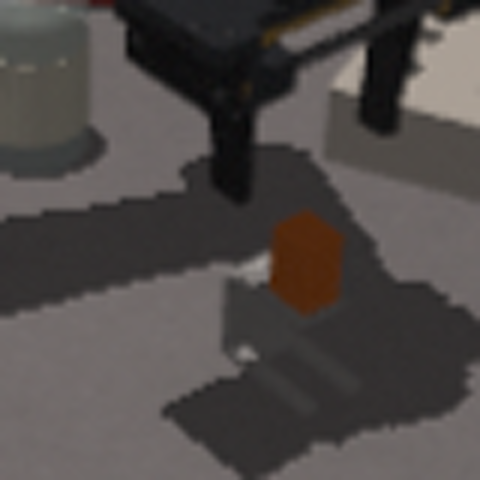

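View pics/top3.png

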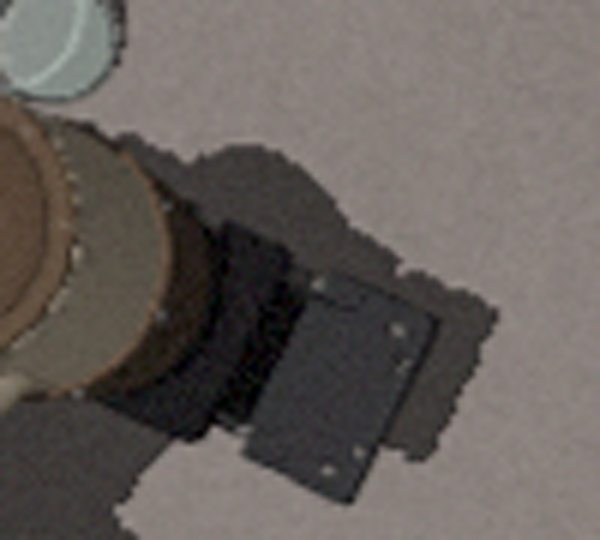

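```bash
python3 - <<'E'
from h import *
from scipy.spatial.transform import Rotation as Ro
o=monitor.observe(); r=Ro.from_rotvec(o["tcp_rot"]).as_matrix(); p=o["ee_pos"]
s=dict(np.load("scene3.npz"))
print((proj(s,[p+r@[.05,0,0],p-r@[.05,0,0],p,[p[0],p[1],.094]])-[310,100])*6)
print(cloud(s)[130+0,348],cloud(s)[142,361])
E
```

```text
[[384.96154258 151.36688053]
 [236.15041373 223.28828896]
 [311.99198897 186.63355117]
 [308.2157925  229.39108201]]
[0.50328737 0.25217173 0.14636519] [0.53417713 0.28434375 0.09369161]
```

```bash
python3 - <<'E'
from h import *
from scipy.spatial.transform import Rotation as Ro
o=monitor.observe(); r=Ro.from_rotvec(o["tcp_rot"]).as_matrix(); p=o["ee_pos"]
c=camera("scene"); P=cloud(c); L=(P-p)@r*1000
m=(abs(L[...,0])<65)&(abs(L[...,0])>35)&(abs(L[...,2])<40)&(L[...,1]>-60)&(L[...,1]<12)&(c["range_z"]>0)
v,u=np.nonzero(m); q=L[m]
for sgn in(1,-1):
    k=q[:,0]*sgn>0; a=q[k]; i=np.argsort(-a[:,1])[:25]; print(a[i].round(0).astype(int).tolist()); 
    print(len(a),a.min(0).round(1),a.max(0).round(1))
E
```

```text
[[49, -24, -10], [44, -24, 7], [46, -24, -9], [41, -25, 8], [42, -25, -8], [41, -26, -1], [45, -27, -6], [42, -27, 10], [42, -27, -4], [49, -27, -10], [43, -27, 2], [43, -29, 6], [44, -29, -10], [42, -30, -4], [44, -31, -6], [45, -32, -9], [40, -32, 8], [47, -32, -11], [41, -33, 0], [44, -34, -5], [41, -34, 4], [48, -34, -9], [41, -34, -4], [50, -35, -12], [42, -36, 6]]
82 [ 39.3 -59.7 -12.3] [ 53.2 -24.1   9.7]
[[-52, -23, 5], [-52, -24, -3], [-51, -24, -11], [-53, -25, 9], [-55, -26, -11], [-53, -27, 0], [-48, -27, -12], [-45, -27, -8], [-51, -27, -10], [-53, -27, 4], [-53, -28, 9], [-50, -30, -9], [-54, -30, -5], [-53, -30, 0], [-53, -30, 5], [-56, -30, -12], [-53, -31, -8], [-46, -31, -8], [-54, -32, 9], [-51, -33, -1], [-55, -34, -6], [-55, -34, -1], [-46, -35, -9], [-52, -35, -11], [-55, -36, -10]]
72 [-57.9 -59.9 -12. ] [-44.9 -23.3   9.8]
```

Call:
arm_command --rows '[[[0, 22, 0], 0], [[0, 22, 0], 0], [[0, 15, 0], 0], [[0, 4, 0], 0], [[0, 0, 0], 0]]'

```text
clock: 4.57
ee_pos: [0.5278, 0.3029, 0.0569]
tcp_rot: [-1.382, -0.89, 0.887]
contact_force: [0.3, 0.2, 0.2]
grip_width: 0.0872
```

Call:
arm_command --rows '[[[0, 0, 0], 0], [[0, 0, 0], 0], [[0, 0, 0], 0], [[0, 0, 0], 0], [[0, 0, 0], 0]]' --claw 0

```text
clock: 4.98
ee_pos: [0.5271, 0.3026, 0.0561]
tcp_rot: [-1.382, -0.889, 0.887]
contact_force: [-0.1, 1.1, -1.4]
grip_width: 0.0615
```

Call:
arm_command --rows '[[[0, 0, 0], 0], [[0, 0, 0], 0], [[0, 0, 0], 0], [[0, 0, 0], 0], [[0, 0, 0], 0]]'

```text
clock: 5.4
ee_pos: [0.5268, 0.3023, 0.0553]
tcp_rot: [-1.382, -0.888, 0.888]
contact_force: [1.1, 0.6, 0.6]
grip_width: 0.028
```

```bash
python3 go.py .5275 .302 .2 1.143;python3 - <<'E'
from h import *
c=camera("scene"); crop(c,"s4.png",310,100,80,80,7)
E
```

```text
t 5.4 tcp [0.5268 0.3023 0.0553] F [1.07 0.62 0.57] w 0.028 j1,j6 [ 0.79 -2.79]
toolx [ 4.152e-01  9.097e-01 -1.000e-04] tooly [-0. -0. -1.]
shift mm (at present axes) [   0.  -144.7   -0.7]
jaw yaw 1.1426 world turn 0.0004 twist about tool y -0.0004
shift mm after turning [   0.  -144.7   -0.7]
```

View pics/s4.png

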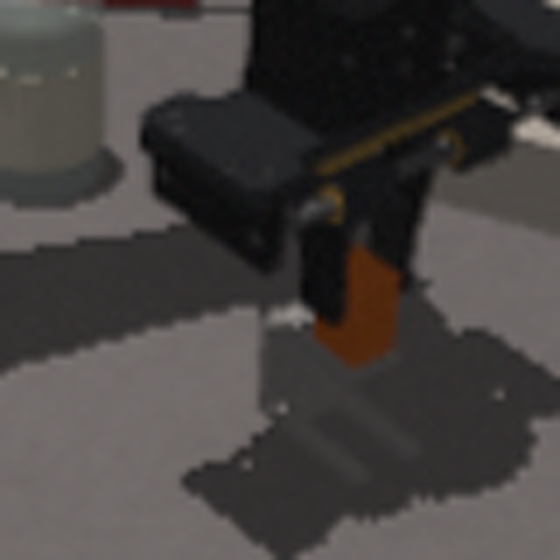

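Call:
arm_command --rows '[[[0, 0, 0], 0], [[0, 0, 0], 0], [[0, 0, 0], 0], [[0, 0, 0], 0]]'

```text
clock: 5.78
ee_pos: [0.5268, 0.3023, 0.0553]
tcp_rot: [-1.382, -0.888, 0.888]
contact_force: [0.5, 0.3, -1.0]
grip_width: 0.0239
```

```bash
python3 go.py .5275 .302 .2 1.143;python3 - <<'E'
from h import *
c=camera("scene"); crop(c,"s5.png",310,100,80,80,7)
E
```

```text
t 5.78 tcp [0.5268 0.3023 0.0553] F [ 0.48  0.27 -0.99] w 0.0239 j1,j6 [ 0.79 -2.79]
toolx [4.152e-01 9.097e-01 1.000e-04] tooly [ 0.e+00  1.e-04 -1.e+00]
shift mm (at present axes) [  -0.  -144.7   -0.7]
jaw yaw 1.1426 world turn 0.0004 twist about tool y -0.0004
shift mm after turning [  -0.  -144.7   -0.7]
```

View pics/s5.png

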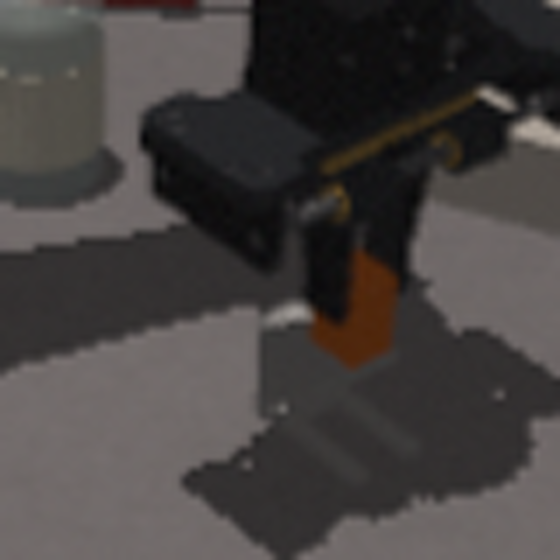

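Call:
arm_command --rows '[[[0, -10, 0], 0], [[0, -25, 0], 0], [[0, -38, 0], 0], [[0, -38, 0], 0], [[0, -34, 0], 0]]'

```text
clock: 6.25
ee_pos: [0.5268, 0.3021, 0.2032]
tcp_rot: [-1.382, -0.889, 0.888]
contact_force: [-0.1, 0.7, -0.7]
grip_width: 0.0242
```

Call:
arm_command --rows '[[[0, -15, 0], 0], [[0, 0, 0], -0.11], [[0, 0, 0], -0.11], [[0, 0, 0], -0.11], [[0, 0, 0], -0.11]]'

```text
clock: 6.67
ee_pos: [0.5264, 0.302, 0.216]
tcp_rot: [-1.201, -1.222, 1.222]
contact_force: [-0.7, -1.2, -1.6]
grip_width: 0.0239
```

```bash
python3 go.py .508 -.067 .195 1.5833
```

```text
t 6.67 tcp [0.5264 0.302  0.216 ] F [-0.68 -1.23 -1.63] w 0.0239 j1,j6 [ 0.79 -2.34]
toolx [-1.720e-02  9.999e-01  2.000e-04] tooly [-2.e-04  2.e-04 -1.e+00]
shift mm (at present axes) [-368.6   21.    24.8]
jaw yaw 1.588 world turn -0.0047 twist about tool y 0.0047
shift mm after turning [-368.8   21.    23. ]
```

Call:
arm_command --rows '[[[-15, 0, 1], 0.005], [[-32, 0, 2], 0], [[-38, 0, 2.5], 0], [[-38, 0, 2.5], 0], [[-38, 0, 2.5], 0]]'

```text
clock: 7.08
ee_pos: [0.5165, 0.139, 0.2157]
tcp_rot: [-1.206, -1.213, 1.214]
contact_force: [0.6, 0.6, -1.0]
grip_width: 0.0237
```

Call:
arm_command --rows '[[[-38, 0, 2.5], 0], [[-38, 0, 2.5], 0], [[-38, 0, 2.5], 0], [[-38, 0, 2.5], 0], [[-35, 0, 2], 0]]'

```text
clock: 7.5
ee_pos: [0.5053, -0.0484, 0.216]
tcp_rot: [-1.207, -1.213, 1.212]
contact_force: [0.4, -0.0, -2.3]
grip_width: 0.024
```

Call:
arm_command --rows '[[[-15, 0, 1], 0], [[-6, 0, 0], 0], [[0, 0, 0], 0], [[0, 0, 0], 0]]'

```text
clock: 7.83
ee_pos: [0.5057, -0.0669, 0.2156]
tcp_rot: [-1.207, -1.213, 1.213]
contact_force: [0.2, -0.3, -1.0]
grip_width: 0.0239
```

```bash
python3 go.py .508 -.067 .1483 1.5833; python3 - <<'E'
from h import *
for n in ("scene","top"):
    c=camera(n); np.savez(f"{n}6.npz",**c)
    crop(c,f"{n}6.png",*((230,130,150,130) if n=="scene" else (265,140,120,110)),5)
E
python3 go.py .508 -.067 .1483 1.5833
```

```text
t 7.83 tcp [ 0.5057 -0.0669  0.2156] F [ 0.18 -0.29 -0.98] w 0.0239 j1,j6 [ 0.19 -1.75]
toolx [-5.4e-03  1.0e+00  3.0e-04] tooly [ 2.e-04  3.e-04 -1.e+00]
shift mm (at present axes) [-0.2 67.3 -2.3]
jaw yaw 1.5762 world turn 0.0071 twist about tool y -0.0071
shift mm after turning [-0.2 67.3 -2.3]
t 7.93 tcp [ 0.5059 -0.066   0.2155] F [-0.36  0.68 -1.64] w 0.0239 j1,j6 [ 0.19 -1.75]
toolx [-7.4e-03  1.0e+00  2.0e-04] tooly [ 1.e-04  2.e-04 -1.e+00]
shift mm (at present axes) [-1.  67.2 -2.1]
jaw yaw 1.5782 world turn 0.0051 twist about tool y -0.0051
shift mm after turning [-1.  67.2 -2.1]
```

View pics/scene6.png

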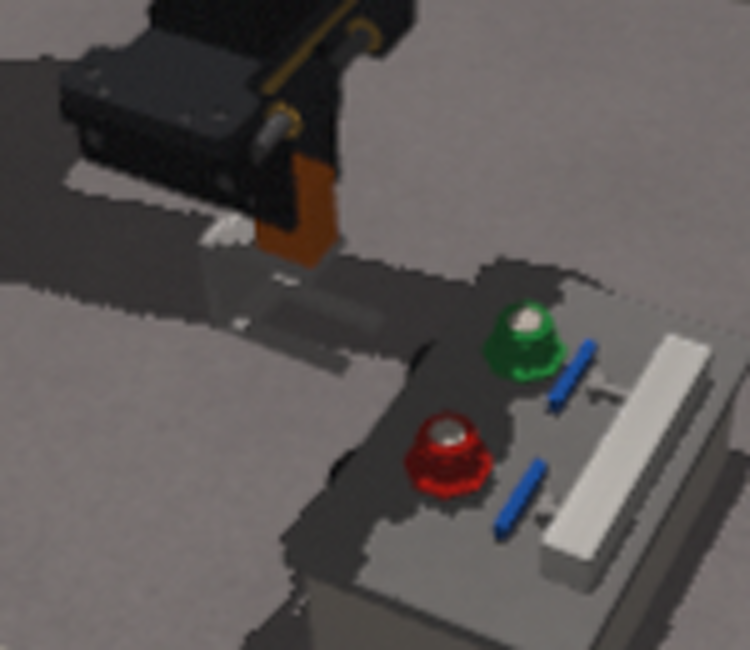

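View pics/top6.png

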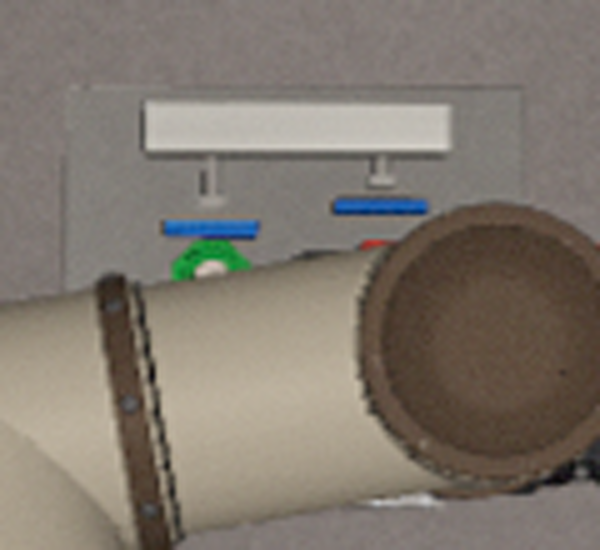

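```bash
python3 - <<'E'
from h import *
s=dict(np.load("scene6.npz"))
o=monitor.observe(); p=np.array(o["ee_pos"]); yaw=1.578-np.pi/2
c,si=np.cos(yaw),np.sin(yaw);Rz=np.array([[c,-si,0],[si,c,0],[0,0,1]])
im=cv2.imread("pics/scene6.png")
for A in ([[.03,.02,5],[.03,.011,5],[-.02,.011,5],[-.02,-.011,5],[.03,-.011,5],[.03,-.02,5],[-.033,-.02,5],[-.033,.02,5]],[[.015,.012,94],[.015,-.012,94],[.015,-.012,52],[.015,.012,52]],[[-.015,-.012,94],[.015,-.012,94],[.015,-.012,52],[-.015,-.012,52]]):
    A=np.array(A); A[:,2]/=1000
    W=A@Rz.T+[p[0],p[1],p[2]-.0553]
    q=((proj(s,W)-[230,130]+.5)*5).astype(int); cv2.polylines(im,[q],True,(0,255,0),1)
P=np.array([[.578,-.066]]); th=np.linspace(0,6.28,40)
for r,z in((.020,.101),(.014,.124)):
    q=((proj(s,np.c_[.578+r*np.cos(th),-.066+r*np.sin(th),0*th+z])-[230,130]+.5)*5).astype(int); cv2.polylines(im,[q],True,(255,255,0),1)
cv2.imwrite("pics/ov6.png",im)
E
```

View pics/ov6.png

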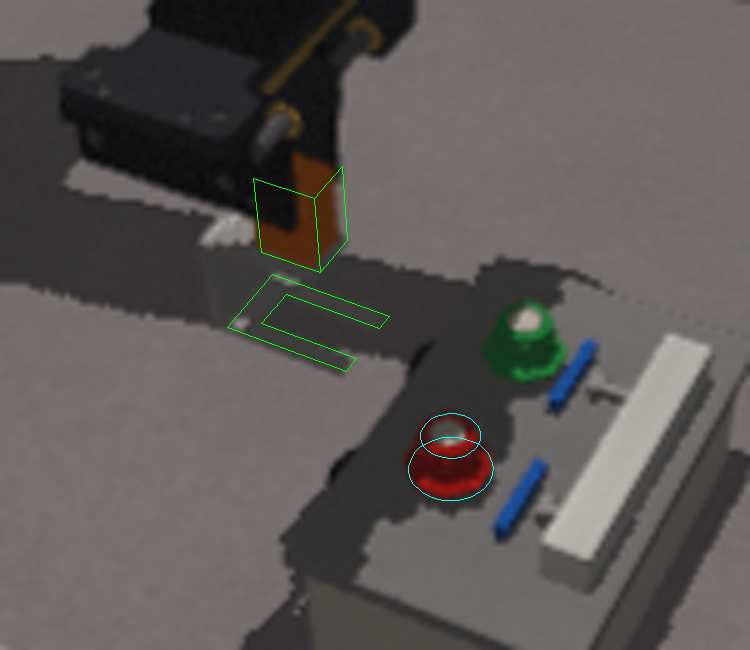

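Call:
arm_command --rows '[[[0, 20, 0], -0.005], [[0, 25, 0], 0], [[0, 15, 0], 0], [[0, 5, 0], 0], [[0, 0, 0], 0]]'

```text
clock: 8.35
ee_pos: [0.5052, -0.0661, 0.1492]
tcp_rot: [-1.201, -1.216, 1.221]
contact_force: [-0.2, 0.5, -0.6]
grip_width: 0.0237
```

Call:
arm_command --rows '[[[0, 0, 0], 0], [[0, 0, 0], 0]]'

```text
clock: 8.52
ee_pos: [0.507, -0.0664, 0.1517]
tcp_rot: [-1.205, -1.221, 1.217]
contact_force: [-0.0, -0.6, -1.0]
grip_width: 0.0237
```

```bash
cat > ov.py <<'E'
from h import *
import sys
from go import go,Ro
def ov(name,u0,v0,w,h,k,dx=0.,cap=True,n="scene",zo=.0553):
    s=camera(n); o=monitor.observe(); p=np.array(o["ee_pos"]); r=Ro.from_rotvec(o["tcp_rot"]).as_matrix()
    B=np.c_[-r[:,2],r[:,0],-r[:,1]]
    if np.dot(B[:,1],[0,1,0])<0: B[:,0]*=-1;B[:,1]*=-1
    im=cv2.resize(s["color"][v0:v0+h,u0:u0+w,::-1],None,fx=k,fy=k,interpolation=cv2.INTER_CUBIC); cv2.imwrite("pics/"+name,im)
    for A in ([[.03,.02,5],[.03,.011,5],[-.02,.011,5],[-.02,-.011,5],[.03,-.011,5],[.03,-.02,5],[-.033,-.02,5],[-.033,.02,5]],[[.015,.012,94],[.015,-.012,94],[.015,-.012,52],[.015,.012,52]],[[-.015,-.012,94],[.015,-.012,94],[.015,-.012,52],[-.015,-.012,52]]):
        A=np.array(A,float); A[:,2]=A[:,2]/1000-zo; A[:,0]+=dx
        q=((proj(s,A@B.T+p)-[u0,v0]+.5)*k).astype(int); cv2.polylines(im,[q],True,(0,255,0),1)
    cv2.imwrite("pics/o_"+name,im)
E
python3 -c "
from ov import *
ov('s7.png',250,150,120,110,6)
go(.508,-.0665,.1483,1.5833)"
```

```text
t 8.57 tcp [ 0.507  -0.0665  0.1517] F [-1.12 -0.02 -2.15] w 0.0241 j1,j6 [ 0.19 -1.75]
toolx [-1.250e-02  9.999e-01  1.000e-04] tooly [ 2.7e-03  2.0e-04 -1.0e+00]
shift mm (at present axes) [-0.   3.4 -1. ]
jaw yaw 1.5832 world turn 0.0001 twist about tool y -0.0001
shift mm after turning [-0.   3.4 -1. ]
```

View pics/o_s7.png

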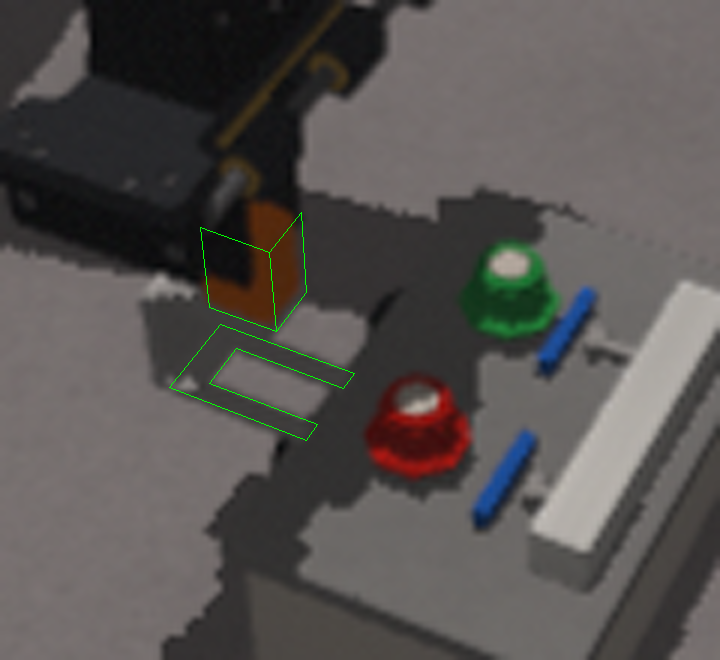

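Call:
arm_command --rows '[[[0, 2, 0], 0], [[0, 1.3, 0], 0], [[0, 0, 0], 0], [[0, 0, 0], 0]]'

```text
clock: 8.9
ee_pos: [0.5059, -0.0669, 0.1471]
tcp_rot: [-1.204, -1.218, 1.218]
contact_force: [-0.4, 0.8, -1.2]
grip_width: 0.0237
```

```bash
python3 -c "
from ov import *
go(.508,-.0665,.1483,1.5833)"
```

```text
t 8.9 tcp [ 0.5059 -0.0669  0.1471] F [-0.38  0.78 -1.19] w 0.0237 j1,j6 [ 0.19 -1.75]
toolx [-0.0117  0.9999 -0.    ] tooly [ 1.e-04 -0.e+00 -1.e+00]
shift mm (at present axes) [ 0.4 -1.2 -2.1]
jaw yaw 1.5825 world turn 0.0008 twist about tool y -0.0008
shift mm after turning [ 0.4 -1.2 -2.1]
```

Call:
arm_command --rows '[[[0, -1, 0], 0], [[0, 0, -4], 0], [[0, 0, -5], 0], [[0, 0, -4], 0], [[0, 0, 0], 0]]'

```text
clock: 9.32
ee_pos: [0.5201, -0.0667, 0.148]
tcp_rot: [-1.204, -1.218, 1.218]
contact_force: [-0.4, 0.1, -1.1]
grip_width: 0.0235
```

Call:
arm_command --rows '[[[0, 0, 0], 0], [[0, 0, 0], 0], [[0, 0, 0], 0]]'

```text
clock: 9.57
ee_pos: [0.5187, -0.0667, 0.1479]
tcp_rot: [-1.203, -1.218, 1.218]
contact_force: [0.3, 0.3, -1.4]
grip_width: 0.0236
```

```bash
python3 -c "
from ov import *
ov('s8.png',250,150,120,110,6)
go(.508,-.0665,.1483,1.5833)"
```

```text
t 9.62 tcp [ 0.5187 -0.0667  0.148 ] F [ 0.    0.33 -1.53] w 0.0237 j1,j6 [ 0.18 -1.74]
toolx [-0.0118  0.9999 -0.    ] tooly [-3.e-04 -0.e+00 -1.e+00]
shift mm (at present axes) [ 0.4 -0.3 10.7]
jaw yaw 1.5826 world turn 0.0007 twist about tool y -0.0007
shift mm after turning [ 0.4 -0.3 10.7]
```

View pics/s8.png

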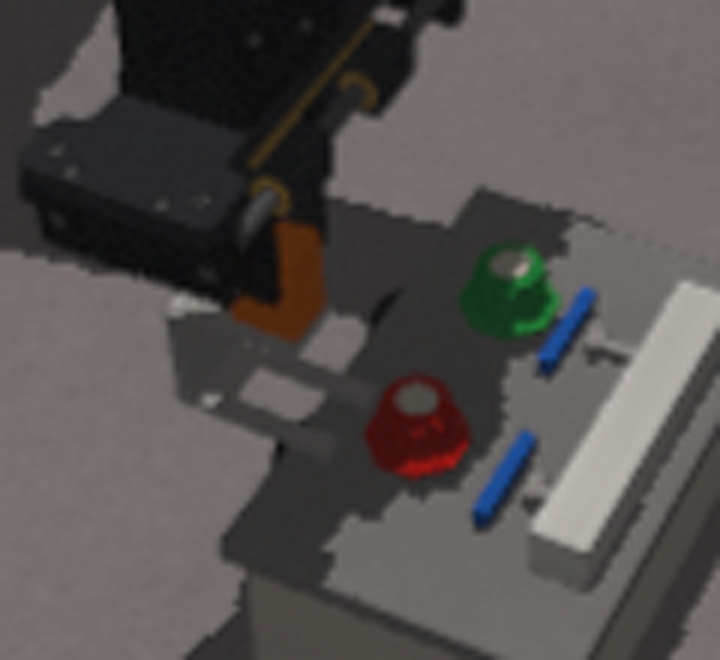

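Call:
arm_command --rows '[[[0, 0, -4], 0], [[0, 0, -5], 0], [[0, 0, -5], 0], [[0, 0, -5], 0], [[0, 0, -3], 0]]'

```text
clock: 10.03
ee_pos: [0.5419, -0.0664, 0.148]
tcp_rot: [-1.204, -1.218, 1.218]
contact_force: [-0.8, -0.4, -1.0]
grip_width: 0.0236
```

Call:
arm_command --rows '[[[0, 0, 0], 0], [[0, 0, -4], 0], [[0, 0, -5], 0], [[0, 0, -5], 0], [[0, 0, -4], 0]]'

```text
clock: 10.45
ee_pos: [0.5596, -0.0662, 0.1481]
tcp_rot: [-1.204, -1.218, 1.218]
contact_force: [0.2, 0.0, -1.8]
grip_width: 0.0236
```

Call:
arm_command --rows '[[[0, 0, 0], 0], [[0, 0, 0], 0], [[0, 0, 0], 0], [[0, 0, 0], 0]]'

```text
clock: 10.78
ee_pos: [0.5587, -0.0662, 0.1481]
tcp_rot: [-1.203, -1.218, 1.218]
contact_force: [0.1, 0.8, -0.2]
grip_width: 0.024
```

```bash
python3 -c "
from ov import *
ov('s9.png',250,150,120,110,6)
go(.5825,-.0660,.1483,1.5833)"
```

```text
t 10.83 tcp [ 0.5587 -0.0662  0.1481] F [ 0.31  0.6  -0.97] w 0.0237 j1,j6 [ 0.17 -1.73]
toolx [-0.0118  0.9999  0.    ] tooly [-1.e-04  0.e+00 -1.e+00]
shift mm (at present axes) [ -0.   -0.2 -23.8]
jaw yaw 1.5826 world turn 0.0007 twist about tool y -0.0007
shift mm after turning [ -0.   -0.2 -23.8]
```

View pics/o_s9.png

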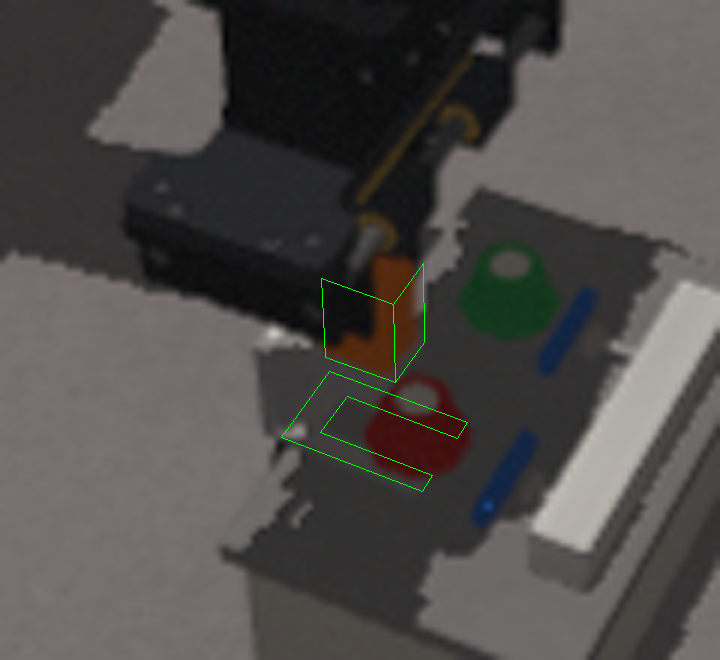

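Call:
arm_command --rows '[[[0, 0, -2], 0], [[0, 0, -3], 0], [[0, 0, -3], 0], [[0, 0, -2], 0], [[0, 0, 0], 0]]'

```text
clock: 11.25
ee_pos: [0.5695, -0.0661, 0.148]
tcp_rot: [-1.204, -1.218, 1.218]
contact_force: [-0.1, -0.6, -1.8]
grip_width: 0.0235
```

Call:
arm_command --rows '[[[0, 0, 0], 0], [[0, 0, 0], 0], [[0, 0, -0.5], 0], [[0, 0, -0.5], 0], [[0, 0, 0], 0]]'

```text
clock: 11.67
ee_pos: [0.57, -0.0661, 0.1481]
tcp_rot: [-1.204, -1.218, 1.218]
contact_force: [0.1, 0.1, -1.4]
grip_width: 0.0237
```

Call:
arm_command --rows '[[[0, 0, -0.4], 0], [[0, 0, -0.4], 0], [[0, 0, -0.2], 0]]'

```text
clock: 11.92
ee_pos: [0.571, -0.0661, 0.1481]
tcp_rot: [-1.204, -1.218, 1.218]
contact_force: [-0.1, -1.1, -2.3]
grip_width: 0.0238
```

Call:
arm_command --rows '[[[0, 0, -0.3], 0], [[0, 0, -0.4], 0], [[0, 0, -0.3], 0]]'

```text
clock: 12.17
ee_pos: [0.572, -0.0661, 0.1481]
tcp_rot: [-1.204, -1.218, 1.218]
contact_force: [-1.1, 0.1, -1.1]
grip_width: 0.0239
```

Call:
arm_command --rows '[[[0, 0, -0.3], 0], [[0, 0, -0.4], 0], [[0, 0, -0.3], 0], [[0, 0, 0], 0]]'

```text
clock: 12.5
ee_pos: [0.573, -0.0661, 0.1481]
tcp_rot: [-1.204, -1.218, 1.218]
contact_force: [-0.6, 0.5, -0.5]
grip_width: 0.0239
```

Call:
arm_command --rows '[[[0, 0, -0.3], 0], [[0, 0, -0.4], 0], [[0, 0, -0.3], 0], [[0, 0, 0], 0]]'

```text
clock: 12.83
ee_pos: [0.574, -0.0661, 0.148]
tcp_rot: [-1.204, -1.218, 1.218]
contact_force: [-0.7, 0.1, -1.6]
grip_width: 0.0239
```

Call:
arm_command --rows '[[[0, 0, -0.3], 0], [[0, 0, -0.4], 0], [[0, 0, -0.3], 0], [[0, 0, 0], 0]]'

```text
clock: 13.17
ee_pos: [0.575, -0.066, 0.1481]
tcp_rot: [-1.204, -1.218, 1.218]
contact_force: [-0.8, 0.3, -1.7]
grip_width: 0.024
```

```bash
python3 -c "
from ov import *
ov('s10.png',290,170,90,80,8)
go(.5825,-.0660,.1483,1.5833)"
```

```text
t 13.22 tcp [ 0.5749 -0.066   0.148 ] F [ 0.39  0.39 -0.6 ] w 0.0236 j1,j6 [ 0.17 -1.72]
toolx [-0.0117  0.9999  0.    ] tooly [-1.e-04  0.e+00 -1.e+00]
shift mm (at present axes) [-0.1 -0.3 -7.6]
jaw yaw 1.5825 world turn 0.0008 twist about tool y -0.0008
shift mm after turning [-0.1 -0.3 -7.6]
```

View pics/s10.png

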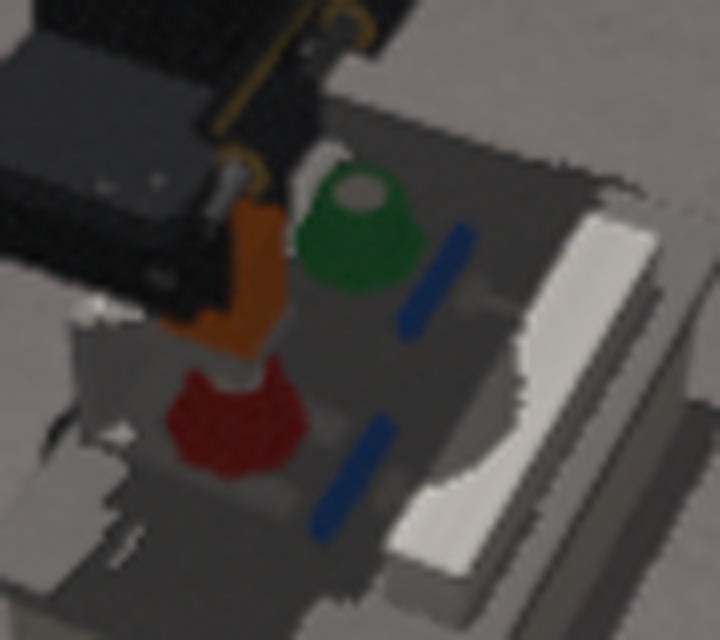

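Call:
arm_command --rows '[[[0, 0, -0.5], 0], [[0, 0, -0.5], 0], [[0, 0, -0.5], 0], [[0, 0, 0], 0]]'

```text
clock: 13.55
ee_pos: [0.5765, -0.066, 0.1481]
tcp_rot: [-1.204, -1.218, 1.218]
contact_force: [0.4, -0.5, -1.3]
grip_width: 0.024
```

Call:
arm_command --rows '[[[0, 0, -0.3], 0], [[0, 0, -0.4], 0], [[0, 0, -0.3], 0], [[0, 0, 0], 0]]'

```text
clock: 13.88
ee_pos: [0.5774, -0.066, 0.148]
tcp_rot: [-1.204, -1.218, 1.218]
contact_force: [0.2, 0.2, -1.7]
grip_width: 0.0236
```

Call:
arm_command --rows '[[[0, 0, -0.3], 0], [[0, 0, -0.4], 0], [[0, 0, -0.3], 0], [[0, 0, 0], 0]]'

```text
clock: 14.22
ee_pos: [0.5785, -0.066, 0.1481]
tcp_rot: [-1.204, -1.218, 1.218]
contact_force: [0.2, 0.3, -1.0]
grip_width: 0.0238
```

Call:
arm_command --rows '[[[0, 0, -0.3], 0], [[0, 0, -0.3], 0], [[0, 0, -0.2], 0], [[0, 0, 0], 0]]'

```text
clock: 14.55
ee_pos: [0.5792, -0.066, 0.1481]
tcp_rot: [-1.204, -1.218, 1.218]
contact_force: [0.8, -0.2, -0.6]
grip_width: 0.024
```

Call:
arm_command --rows '[[[0, 0, -0.3], 0], [[0, 0, -0.3], 0], [[0, 0, -0.2], 0], [[0, 0, 0], 0]]'

```text
clock: 14.88
ee_pos: [0.58, -0.066, 0.1481]
tcp_rot: [-1.204, -1.218, 1.218]
contact_force: [0.4, -0.8, -1.4]
grip_width: 0.0237
```

Call:
arm_command --rows '[[[0, 0, -0.3], 0], [[0, 0, -0.3], 0], [[0, 0, -0.2], 0], [[0, 0, 0], 0]]'

```text
clock: 15.22
ee_pos: [0.5808, -0.066, 0.1481]
tcp_rot: [-1.204, -1.218, 1.218]
contact_force: [0.1, -0.0, -0.8]
grip_width: 0.0238
```

Call:
arm_command --rows '[[[0, 0, -0.3], 0], [[0, 0, -0.3], 0], [[0, 0, -0.2], 0], [[0, 0, 0], 0]]'

```text
clock: 15.55
ee_pos: [0.5816, -0.0659, 0.148]
tcp_rot: [-1.204, -1.218, 1.218]
contact_force: [0.3, 0.7, -1.3]
grip_width: 0.0238
```

Call:
arm_command --rows '[[[0, 0, -0.3], 0], [[0, 0, -0.3], 0], [[0, 0, -0.2], 0], [[0, 0, 0], 0]]'

```text
clock: 15.88
ee_pos: [0.5825, -0.0659, 0.148]
tcp_rot: [-1.204, -1.218, 1.218]
contact_force: [1.2, 0.7, -0.6]
grip_width: 0.0236
```

Call:
arm_command --rows '[[[0, 0, -0.3], 0], [[0, 0, -0.3], 0], [[0, 0, -0.2], 0], [[0, 0, 0], 0]]'

```text
clock: 16.22
ee_pos: [0.583, -0.066, 0.148]
tcp_rot: [-1.203, -1.217, 1.218]
contact_force: [-0.1, 0.6, -1.3]
grip_width: 0.0238
```

```bash
python3 -c "
from ov import *
ov('s11.png',290,170,90,80,8)
go(.5825,-.0660,.1483,1.5833)"
```

```text
t 16.27 tcp [ 0.583 -0.066  0.148] F [-1.23 -0.45 -0.9 ] w 0.0239 j1,j6 [ 0.16 -1.72]
toolx [-0.0118  0.9999 -0.    ] tooly [-5.e-04 -0.e+00 -1.e+00]
shift mm (at present axes) [-0.  -0.3  0.5]
jaw yaw 1.5826 world turn 0.0007 twist about tool y -0.0007
shift mm after turning [-0.  -0.3  0.5]
```

View pics/s11.png

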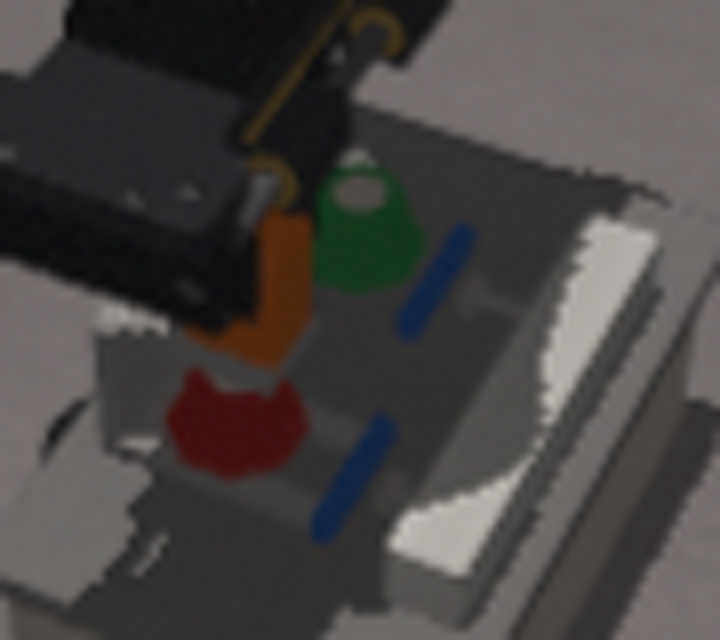

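Call:
arm_command --rows '[[[0, 0, -0.2], 0], [[0, 0, -0.2], 0], [[0, 0, 0], 0]]'

```text
clock: 16.52
ee_pos: [0.5833, -0.066, 0.148]
tcp_rot: [-1.203, -1.217, 1.218]
contact_force: [-1.8, -0.4, -0.6]
grip_width: 0.0239
```

Call:
arm_command --rows '[[[0, 0, -0.2], 0], [[0, 0, -0.2], 0], [[0, 0, 0], 0]]'

```text
clock: 16.77
ee_pos: [0.5837, -0.0659, 0.148]
tcp_rot: [-1.203, -1.217, 1.218]
contact_force: [-1.6, 0.6, 0.3]
grip_width: 0.0243
```

Call:
arm_command --rows '[[[0, 0, -0.2], 0], [[0, 0, -0.1], 0], [[0, 0, 0], 0]]'

```text
clock: 17.02
ee_pos: [0.584, -0.066, 0.148]
tcp_rot: [-1.203, -1.217, 1.218]
contact_force: [-2.3, 0.1, -0.0]
grip_width: 0.0237
```

Call:
arm_command --rows '[[[0, 0, 0], 0]]'

```text
clock: 17.1
ee_pos: [0.5841, -0.0659, 0.148]
tcp_rot: [-1.203, -1.217, 1.218]
contact_force: [-2.1, 0.7, 0.2]
grip_width: 0.0236
```

Call:
arm_command --rows '[[[0, 0, 0], 0]]'

```text
clock: 17.18
ee_pos: [0.5841, -0.0659, 0.148]
tcp_rot: [-1.203, -1.218, 1.218]
contact_force: [-2.3, 0.3, 0.2]
grip_width: 0.0237
```

Call:
arm_command --rows '[[[0, 0, 0], 0]]'

```text
clock: 17.27
ee_pos: [0.5841, -0.0659, 0.148]
tcp_rot: [-1.203, -1.218, 1.218]
contact_force: [-2.3, -0.3, -1.0]
grip_width: 0.0234
```

Call:
arm_command --rows '[[[0, 0, -0.2], 0], [[0, 0, -0.2], 0], [[0, 0, 0], 0], [[0, 0, 0], 0]]'

```text
clock: 17.6
ee_pos: [0.5845, -0.066, 0.148]
tcp_rot: [-1.203, -1.217, 1.218]
contact_force: [-2.7, 0.9, -0.7]
grip_width: 0.0234
```

Call:
arm_command --rows '[[[0, 0, 0], 0]]'

```text
clock: 17.68
ee_pos: [0.5845, -0.0659, 0.148]
tcp_rot: [-1.203, -1.218, 1.218]
contact_force: [-2.7, 1.1, -0.2]
grip_width: 0.0237
```

Call:
arm_command --rows '[[[0, 0, 0], 0]]'

```text
clock: 17.77
ee_pos: [0.5845, -0.0659, 0.148]
tcp_rot: [-1.203, -1.218, 1.218]
contact_force: [-3.4, -0.1, 0.3]
grip_width: 0.0236
```

Call:
arm_command --rows '[[[0, 0, -0.2], 0], [[0, 0, -0.2], 0], [[0, 0, 0], 0], [[0, 0, 0], 0]]'

```text
clock: 18.1
ee_pos: [0.585, -0.066, 0.148]
tcp_rot: [-1.203, -1.217, 1.218]
contact_force: [-2.5, -0.6, 0.0]
grip_width: 0.0239
```

Call:
arm_command --rows '[[[0, 0, 0], 0], [[0, 0, 0], 0]]'

```text
clock: 18.27
ee_pos: [0.585, -0.066, 0.148]
tcp_rot: [-1.204, -1.218, 1.218]
contact_force: [-3.1, -0.2, -0.0]
grip_width: 0.024
```

Call:
arm_command --rows '[[[0, 0, 0], 0], [[0, 0, 0], 0]]'

```text
clock: 18.43
ee_pos: [0.585, -0.066, 0.148]
tcp_rot: [-1.204, -1.218, 1.218]
contact_force: [-2.5, -1.2, -0.2]
grip_width: 0.0237
```

Call:
arm_command --rows '[[[0, 0, 0], 0]]'

```text
clock: 18.52
ee_pos: [0.5851, -0.066, 0.148]
tcp_rot: [-1.204, -1.218, 1.218]
contact_force: [-3.6, -0.3, -0.2]
grip_width: 0.0236
```

```bash
python3 -c "
from ov import *
ov('s12.png',290,170,90,80,8)
go(.5825,-.0660,.1483,1.5833)"
```

```text
t 18.57 tcp [ 0.5851 -0.066   0.148 ] F [-2.89 -0.35  0.43] w 0.0242 j1,j6 [ 0.16 -1.72]
toolx [-1.180e-02  9.999e-01 -1.000e-04] tooly [-1.e-04 -1.e-04 -1.e+00]
shift mm (at present axes) [-0.  -0.3  2.6]
jaw yaw 1.5826 world turn 0.0007 twist about tool y -0.0007
shift mm after turning [-0.  -0.3  2.6]
```

View pics/s12.png

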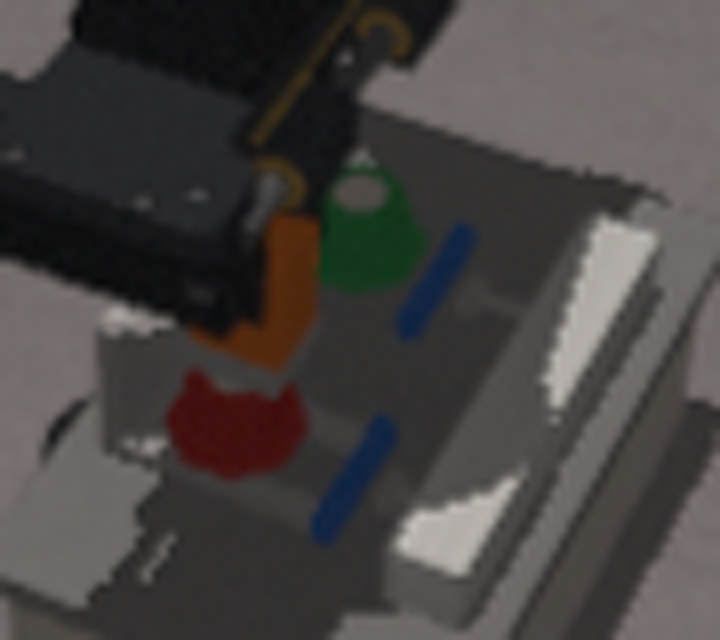

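Call:
arm_command --rows '[[[0, 0, 0.4], 0], [[0, 0, 0.4], 0], [[0, -1, 0], 0], [[0, -1, 0], 0], [[0, -1, 0], 0]]'

```text
clock: 18.98
ee_pos: [0.5842, -0.0656, 0.1506]
tcp_rot: [-1.203, -1.218, 1.218]
contact_force: [-1.0, 0.5, -6.2]
grip_width: 0.0236
```

Call:
arm_command --rows '[[[0, -1, 0], 0], [[0, -1, 0], 0], [[0, -1, 0], 0], [[0, 0, 0], 0]]'

```text
clock: 19.32
ee_pos: [0.5843, -0.0658, 0.1539]
tcp_rot: [-1.203, -1.218, 1.218]
contact_force: [-0.8, 0.2, -4.0]
grip_width: 0.024
```

```bash
python3 -c "
from ov import *
ov('s13.png',290,170,90,80,8)
go(.5825,-.0660,.1483,1.5833)"
```

```text
t 19.37 tcp [ 0.5843 -0.0658  0.154 ] F [-0.52 -0.21 -4.91] w 0.0237 j1,j6 [ 0.16 -1.72]
toolx [-1.170e-02  9.999e-01  2.000e-04] tooly [-2.e-04  2.e-04 -1.e+00]
shift mm (at present axes) [-0.2  5.7  1.8]
jaw yaw 1.5825 world turn 0.0008 twist about tool y -0.0008
shift mm after turning [-0.2  5.7  1.8]
```

View pics/s13.png

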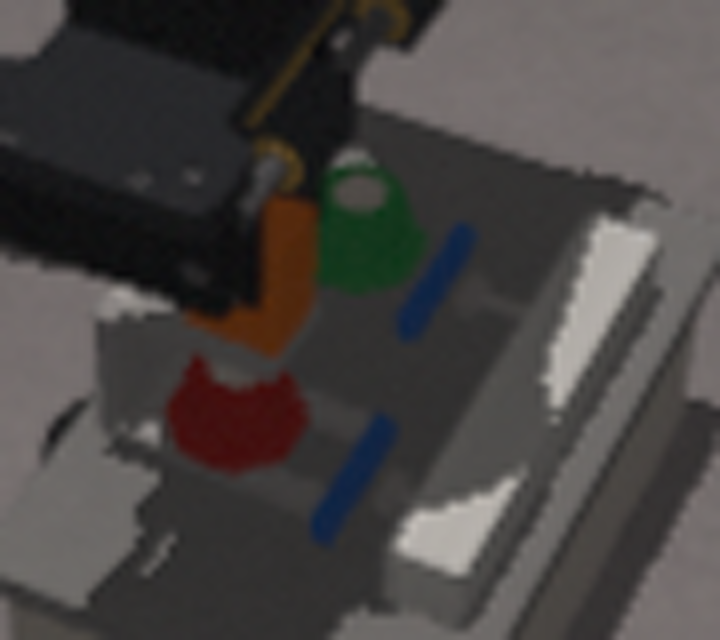

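Call:
arm_command --rows '[[[0, -1.5, 0], 0], [[0, -2, 0], 0], [[0, -2, 0], 0], [[0, -2, 0], 0], [[0, -1, 0], 0]]'

```text
clock: 19.78
ee_pos: [0.5846, -0.066, 0.1631]
tcp_rot: [-1.204, -1.218, 1.218]
contact_force: [-1.9, -0.7, -4.5]
grip_width: 0.0239
```

Call:
arm_command --rows '[[[0, -2, 0], 0], [[0, -2, 0], 0], [[0, -2, 0], 0], [[0, -2, 0], 0], [[0, -1, 0], 0]]'

```text
clock: 20.2
ee_pos: [0.5853, -0.066, 0.173]
tcp_rot: [-1.206, -1.22, 1.217]
contact_force: [0.6, 0.4, -1.1]
grip_width: 0.0236
```

```bash
python3 -c "
from ov import *
ov('s14.png',290,160,90,80,8)
go(.5825,-.0660,.1483,1.5833)"
```

```text
t 20.25 tcp [ 0.5851 -0.0659  0.1729] F [ 0.19 -0.26 -0.96] w 0.0236 j1,j6 [ 0.16 -1.72]
toolx [-0.012   0.9999 -0.    ] tooly [ 0.0027 -0.     -1.    ]
shift mm (at present axes) [-0.  24.6  2.7]
jaw yaw 1.5828 world turn 0.0005 twist about tool y -0.0005
shift mm after turning [-0.  24.6  2.7]
```

View pics/s14.png

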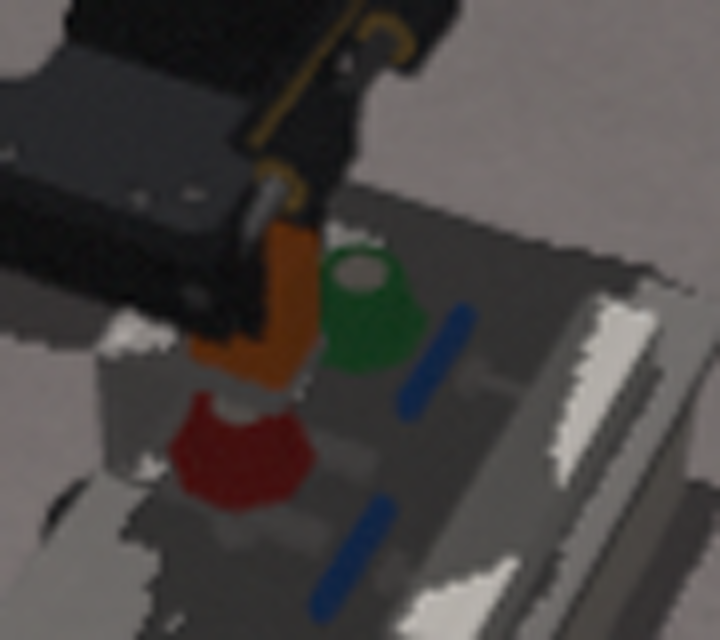

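Call:
arm_command --rows '[[[0, -2, 0], 0], [[0, -3, 0], 0], [[0, -3, 0], 0], [[0, -3, 0], 0], [[0, -3, 0], 0]]'

```text
clock: 20.67
ee_pos: [0.5844, -0.0659, 0.1859]
tcp_rot: [-1.204, -1.218, 1.218]
contact_force: [0.1, -0.3, -0.8]
grip_width: 0.0236
```

Call:
arm_command --rows '[[[0, -3, 0], 0], [[0, -5, 0], 0], [[0, -6, 0], 0], [[0, -5, 0], 0], [[0, -3, 0], 0]]'

```text
clock: 21.08
ee_pos: [0.5847, -0.0659, 0.2087]
tcp_rot: [-1.205, -1.219, 1.217]
contact_force: [0.6, -0.2, -1.5]
grip_width: 0.0237
```

Call:
arm_command --rows '[[[0, 0, 0], 0], [[0, 0, 0], 0]]'

```text
clock: 21.25
ee_pos: [0.5843, -0.0659, 0.2078]
tcp_rot: [-1.204, -1.218, 1.217]
contact_force: [0.5, 0.4, -1.4]
grip_width: 0.0238
```

```bash
python3 -c "
from ov import *
ov('s15.png',270,120,100,90,7)
go(.435,-.277,.25,1.5833)"
```

```text
t 21.3 tcp [ 0.5841 -0.0659  0.2074] F [-0.07  0.15 -0.88] w 0.0239 j1,j6 [ 0.16 -1.72]
toolx [-1.170e-02  9.999e-01  1.000e-04] tooly [-3.e-04  1.e-04 -1.e+00]
shift mm (at present axes) [-209.3  -42.6  151.6]
jaw yaw 1.5825 world turn 0.0008 twist about tool y -0.0008
shift mm after turning [-209.2  -42.6  151.8]
```

View pics/o_s15.png

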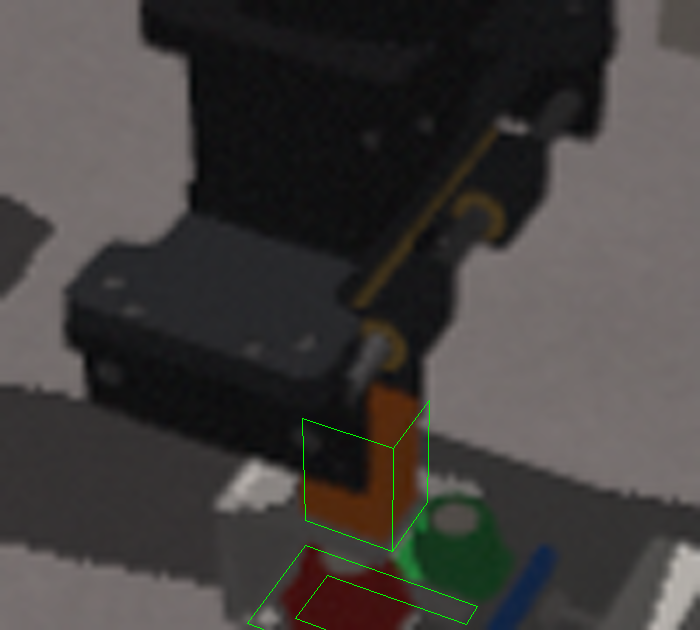

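Call:
arm_command --rows '[[[-3, -2, 2], 0], [[-7, -3, 5], 0], [[-11, 0, 8], 0], [[-15, 0, 11], 0], [[-18, 0, 13], 0]]'

```text
clock: 21.72
ee_pos: [0.545, -0.1213, 0.2125]
tcp_rot: [-1.203, -1.218, 1.218]
contact_force: [0.1, -1.4, -2.0]
grip_width: 0.0239
```

Call:
arm_command --rows '[[[-20, 0, 14], 0], [[-20, 0, 14], 0], [[-20, 0, 14], 0], [[-20, 0, 14], 0], [[-18, 0, 13], 0]]'

```text
clock: 22.13
ee_pos: [0.4761, -0.2209, 0.2128]
tcp_rot: [-1.204, -1.217, 1.217]
contact_force: [0.7, 0.2, -1.5]
grip_width: 0.0238
```

Call:
arm_command --rows '[[[-17, 0, 12], 0], [[-15, 0, 11], 0], [[-12, 0, 9], 0], [[-8, 0, 6], 0], [[-4, 0, 2], 0]]'

```text
clock: 22.55
ee_pos: [0.4371, -0.2769, 0.2128]
tcp_rot: [-1.205, -1.216, 1.216]
contact_force: [0.6, 0.1, -1.8]
grip_width: 0.0239
```

Call:
arm_command --rows '[[[0, 0, 0], 0], [[0, 0, 0], 0], [[0, 0, 0], 0]]'

```text
clock: 22.8
ee_pos: [0.4391, -0.2753, 0.2125]
tcp_rot: [-1.203, -1.218, 1.218]
contact_force: [-0.8, -0.7, -0.4]
grip_width: 0.0237
```

```bash
python3 -c "
from ov import *
ov('s16.png',160,150,130,130,5)
go(.440,-.277,.1,1.5833)
s=camera('scene');cv2.imwrite('pics/s16f.png',s['color'][:,:,::-1])"
```

```text
t 22.85 tcp [ 0.4392 -0.2752  0.2125] F [-0.32  0.25 -1.09] w 0.0237 j1,j6 [-0.25 -1.31]
toolx [-1.270e-02  9.999e-01  1.000e-04] tooly [ 1.e-04  1.e-04 -1.e+00]
shift mm (at present axes) [ -1.8 112.5  -0.8]
jaw yaw 1.5835 world turn -0.0002 twist about tool y 0.0002
shift mm after turning [ -1.8 112.5  -0.8]
```

View pics/o_s16.png

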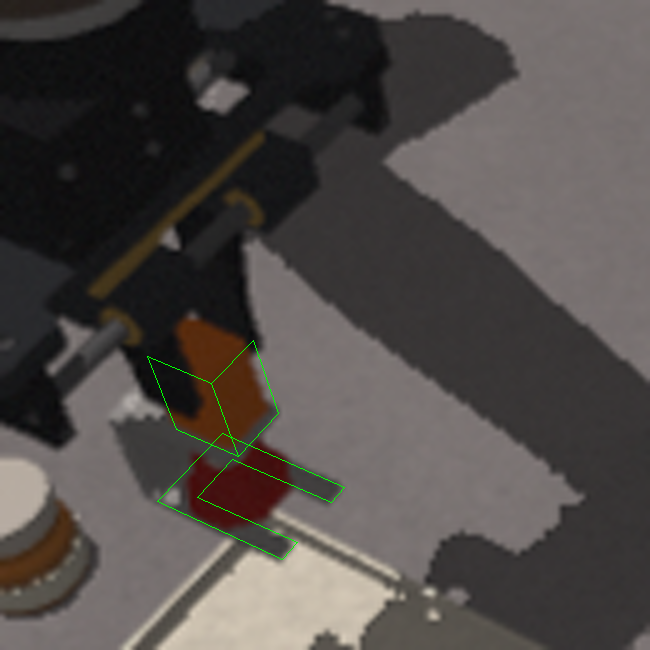

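Call:
arm_command --rows '[[[-0.5, 8, 0], 0], [[-0.5, 16, 0], 0], [[0, 24, 0], 0], [[0, 24, 0], 0], [[0, 22, 0], 0]]'

```text
clock: 23.32
ee_pos: [0.4386, -0.2761, 0.1168]
tcp_rot: [-1.203, -1.218, 1.218]
contact_force: [-0.3, 1.0, -1.9]
grip_width: 0.0237
```

Call:
arm_command --rows '[[[0, 16, 0], 0], [[0, 10, 0], 0], [[0, 6, 0], 0], [[0, 3, 0], 0], [[0, 0, 0], 0]]'

```text
clock: 23.73
ee_pos: [0.439, -0.2766, 0.0834]
tcp_rot: [-1.203, -1.218, 1.218]
contact_force: [-0.8, 0.5, -1.6]
grip_width: 0.0236
```

Call:
arm_command --rows '[[[0, 0, 0], 0], [[0, 0, 0], 0], [[0, 0, 0], 0]]'

```text
clock: 23.98
ee_pos: [0.4394, -0.2769, 0.0844]
tcp_rot: [-1.205, -1.219, 1.217]
contact_force: [0.6, 0.2, -1.9]
grip_width: 0.0239
```

```bash
python3 -c "
from ov import *
ov('s17.png',160,190,130,130,5)
go(.440,-.277,.0595,1.5833)"
```

```text
t 24.03 tcp [ 0.4392 -0.2768  0.0843] F [ 0.75  0.59 -0.89] w 0.0239 j1,j6 [-0.25 -1.31]
toolx [-1.180e-02  9.999e-01 -5.000e-04] tooly [ 1.6e-03 -5.0e-04 -1.0e+00]
shift mm (at present axes) [-0.2 24.8 -0.7]
jaw yaw 1.5826 world turn 0.0007 twist about tool y -0.0007
shift mm after turning [-0.2 24.8 -0.7]
```

View pics/o_s17.png

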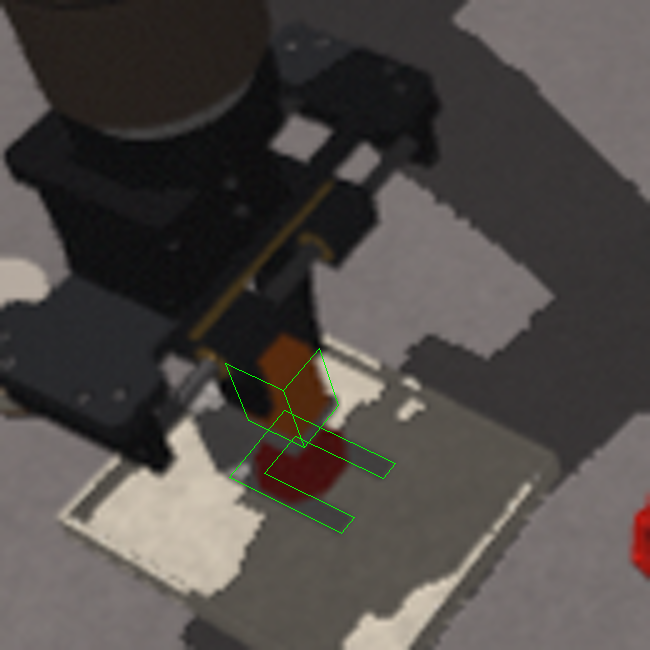

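Call:
arm_command --rows '[[[0, 6, 0], 0], [[0, 7, 0], 0], [[0, 5, 0], 0], [[0, 2, 0], 0], [[0, 0, 0], 0]]'

```text
clock: 24.45
ee_pos: [0.438, -0.2765, 0.0625]
tcp_rot: [-1.202, -1.216, 1.218]
contact_force: [0.5, 0.5, -1.1]
grip_width: 0.0236
```

Call:
arm_command --rows '[[[0, 0, 0], 0], [[0, 0, 0], 0], [[0, 1, 0], 0], [[0, 1, 0], 0], [[0, 0, 0], 0]]'

```text
clock: 24.87
ee_pos: [0.4387, -0.2766, 0.0615]
tcp_rot: [-1.203, -1.218, 1.218]
contact_force: [-0.8, 0.5, -1.1]
grip_width: 0.024
```

Call:
arm_command --rows '[[[0, 0.6, 0], 0], [[0, 0.4, 0], 0], [[0, 0, 0], 0]]'

```text
clock: 25.12
ee_pos: [0.4387, -0.2767, 0.0605]
tcp_rot: [-1.204, -1.218, 1.218]
contact_force: [0.0, 0.7, -1.4]
grip_width: 0.0238
```

Call:
arm_command --rows '[[[0, 0.5, 0], 0], [[0, 0.5, 0], 0], [[0, 0, 0], 0]]'

```text
clock: 25.37
ee_pos: [0.4387, -0.2766, 0.0595]
tcp_rot: [-1.203, -1.218, 1.218]
contact_force: [-1.0, -0.4, -1.9]
grip_width: 0.0235
```

Call:
arm_command --rows '[[[0, 0.4, 0], 0], [[0, 0.3, 0], 0], [[0, 0, 0], 0]]'

```text
clock: 25.62
ee_pos: [0.4388, -0.2767, 0.0593]
tcp_rot: [-1.204, -1.218, 1.218]
contact_force: [-1.2, 1.0, 2.5]
grip_width: 0.0236
```

```bash
python3 -c "
from ov import *
ov('s18.png',170,200,110,110,6)
go(.440,-.277,.0595,1.5833)"
```

```text
t 25.67 tcp [ 0.4388 -0.2767  0.0592] F [-1.13  1.68  3.08] w 0.0237 j1,j6 [-0.25 -1.31]
toolx [-1.190e-02  9.999e-01 -2.000e-04] tooly [ 2.e-04 -2.e-04 -1.e+00]
shift mm (at present axes) [-0.3 -0.3 -1.2]
jaw yaw 1.5827 world turn 0.0006 twist about tool y -0.0006
shift mm after turning [-0.3 -0.3 -1.2]
```

View pics/s18.png

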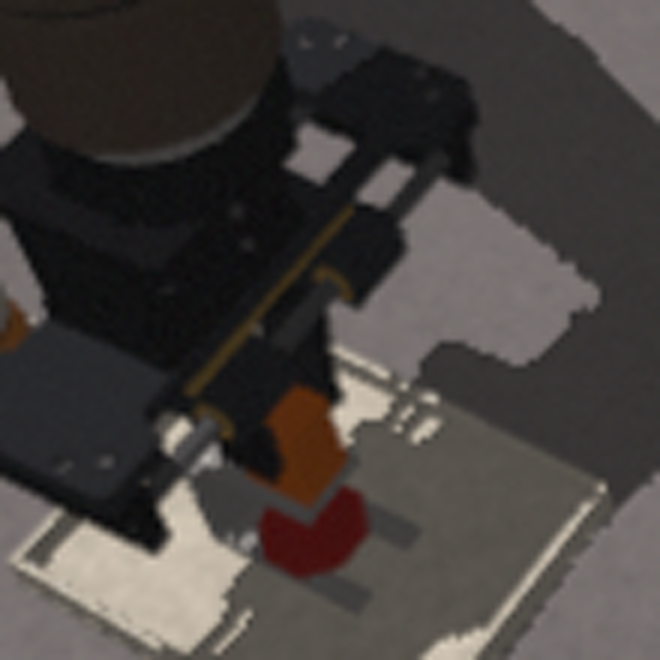

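Call:
arm_command --rows '[[[0, 0, 0], 0], [[0, 0, 0], 0], [[0, 0, 0], 0], [[0, 0, 0], 0], [[0, 0, 0], 0]]' --claw 0.8

```text
clock: 26.08
ee_pos: [0.4389, -0.2767, 0.0588]
tcp_rot: [-1.204, -1.218, 1.218]
contact_force: [-0.7, 0.0, 0.4]
grip_width: 0.0492
```

Call:
arm_command --rows '[[[0, 0, 0], 0], [[0, 0, 0], 0], [[0, 0, 0], 0], [[0, 0, 0], 0], [[0, 0, 0], 0]]'

```text
clock: 26.5
ee_pos: [0.4388, -0.2767, 0.0588]
tcp_rot: [-1.204, -1.218, 1.218]
contact_force: [-0.6, -0.9, -0.6]
grip_width: 0.0689
```

Call:
arm_command --rows '[[[0, -4, 0], 0], [[0, -10, 0], 0], [[0, -20, 0], 0], [[0, -30, 0], 0], [[0, -35, 0], 0]]'

```text
clock: 26.92
ee_pos: [0.4376, -0.2763, 0.1585]
tcp_rot: [-1.201, -1.216, 1.219]
contact_force: [1.0, -1.0, -0.5]
grip_width: 0.0699
```

Call:
arm_command --rows '[[[0, -35, 0], 0], [[0, -35, 0], 0], [[0, -20, 10], 0], [[0, 0, 30], 0], [[0, 0, 20], 0]]'

```text
clock: 27.33
ee_pos: [0.3782, -0.2774, 0.2504]
tcp_rot: [-1.207, -1.221, 1.217]
contact_force: [-0.2, -0.4, -0.9]
grip_width: 0.0693
```

Call:
arm_command --rows '[[[0, 0, 0], 0], [[0, 0, 0], 0], [[0, 0, 0], 0], [[0, 0, 0], 0]]'

```text
clock: 27.67
ee_pos: [0.3794, -0.2774, 0.248]
tcp_rot: [-1.204, -1.218, 1.218]
contact_force: [-0.1, -0.3, 0.4]
grip_width: 0.0695
```

```bash
python3 -c "
from ov import *
go(.440,-.277,.0595,1.5833)
s=camera('scene');crop(s,'s19.png',160,230,130,110,5);np.savez('scene19.npz',**s)
t=camera('top');cv2.imwrite('pics/t19.png',t['color'][:,:,::-1])
"
```

```text
t 27.67 tcp [ 0.3794 -0.2774  0.248 ] F [-0.06 -0.3   0.45] w 0.0695 j1,j6 [-0.28 -1.27]
toolx [-1.210e-02  9.999e-01 -2.000e-04] tooly [ 2.e-04 -2.e-04 -1.e+00]
shift mm (at present axes) [ -0.3 188.5 -60.5]
jaw yaw 1.5829 world turn 0.0004 twist about tool y -0.0004
shift mm after turning [ -0.3 188.5 -60.5]
```

View pics/s19.png

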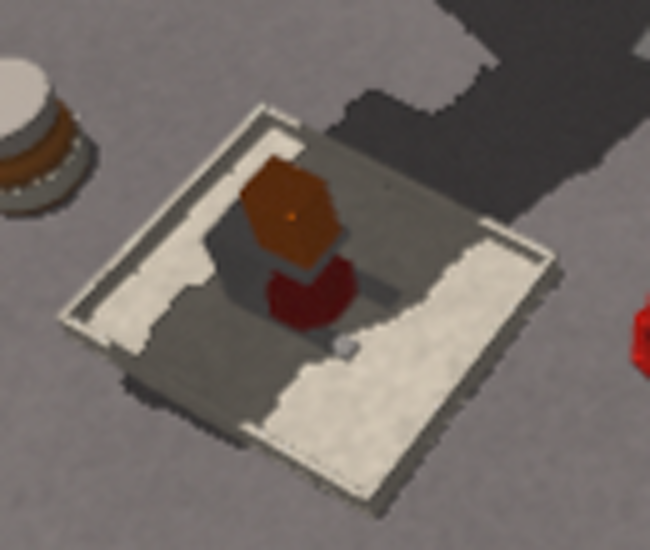

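View pics/t19.png

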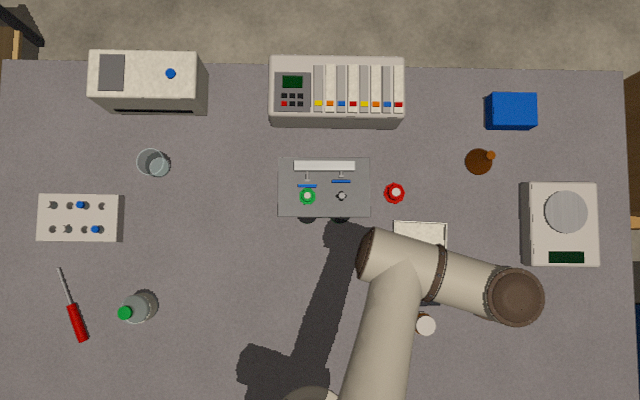

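```bash
python3 -c "
from workcell import order
print(order.job_done())"
```

```text
the job is handed in; nothing more can be done
None
```

The job is handed in. The red cap is off its port, and the puller is standing in the white tray with the cap right way up on its fork. Handing in reported no verdict.

- **Stop:** I slid the fork under the smaller red cap's rim and felt the stop at TCP x of about 0.583 m. I leaned on it for about 1.5 s, with readings between 2.1 and 3.6 N. The force levelled off at about 2.9 N on average, just under the 3 N you asked for. I put this down to the puller pivoting slightly in the grip. No reading came near the 8 N limit.
- **Pull:** I backed off 0.8 mm and pulled straight up. The largest vertical reading was about 6 N, less than the 10 to 20 N expected, though force was sampled only at the end of each call.
- **Placing:** I felt the tray floor at the expected height, then released and moved the arm away.
- **Last checks:** The pictures show the puller upright and clear of the fingers, the port bare, and the green cap, beaker and flask apparently where they were. I judged upright and at rest by eye, not by measurement. The job took about 28 s.

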